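Fill the covered tea light stand

TASK

The glass-domed stand is locked at its display stop: pull up its sprung plunger, swing the turntable a quarter turn round to its other stop (the filling stop) and let the plunger drop home there, then lift the glass dome off and set it upright on the round cork rest. Stand every tea light from the grey mat upright on the white dish, close enough to its middle for the dome to fit over them, and put the dome back squarely over the dish, all the way down. Finally pull the plunger up again, turn the stand back to the display stop where it began and let the plunger drop home; never tip the dome over and leave the picture frame and books where they are.

Things in the scene. Friction and masses are not known exactly. Their poses are not given: they have to be found in the camera images.
- stand: Fixed foot of the turning stand, dark wood, brass index arc on the robot's side. Origin on the turntable's vertical axis at table height. The turntable is 290 mm across, its top face 40 mm above the table, with a rim 6 mm wide up to 48 mm above the table. The plunger bracket juts from its edge (top at 40 mm, out to 178 mm from the axis), across from the dish.
- turntable (a joint): Angle of the turntable, rad, growing anticlockwise seen from above. 0 = display stop (start), 1.571 = filling stop; it cannot go past either. The plunger's pin locks it at both.
- plunger (a joint): Lift of the sprung plunger, m: 0 = pin fully home in its hole, 0.008 = pin riding on the brass arc between the holes, 0.018 = highest. Lift to 0.010 to 0.015 to turn. The spring takes about 6 to 9 N. It moves along with the turntable.
- plunger_knob (a point): Centre of the plunger's round upright wooden knob, 24 mm diameter, 32 mm tall, 160 mm from the turntable's axis; centre 71 mm above the table when home. It rises with the plunger and goes round with the turntable. The bracket below it ends 31 mm below this point.
- dish (a point): Centre of the top of the white dish: a round step 112 mm across, 4 mm high, on the turntable, its centre 62 mm from the axis, straight across the axis from the plunger. Its top is 44 mm above the table. It goes round with the turntable.
- dome: Loose clear glass dome, 130 mm outside and 122 mm inside diameter, 102 mm high glass, open below, 0.45 kg. On top an upright round dark wooden knob, 27 mm diameter, from 108 to 140 mm above the dome's rim (grip at 125 mm). Origin: centre of the rim's underside, z up. At the start it stands on the turntable around the dish step, its rim 4 mm below the step's top.
- rest: Fixed round cork mat, 170 mm across, 8 mm thick, where the dome is put down. Origin at the centre of its underside (table height). It may be to the left or to the right of the stand.
- mat: Fixed grey rectangular place mat, 190 x 160 mm, 4 mm thick, on which the tea lights stand at the start. Origin at the centre of its underside (table height).
- tealight1: Loose tea light (2 or 3 of the four are present): aluminium cup 38 mm diameter, 16 mm high, 22 g, with a wick 7 mm taller that does not collide. Origin: centre of its underside, z up. Grip across its diameter.
- tealight2: Loose tea light (2 or 3 of the four are present): aluminium cup 38 mm diameter, 16 mm high, 22 g, with a wick 7 mm taller that does not collide. Origin: centre of its underside, z up. Grip across its diameter.
- tealight3: Loose tea light (2 or 3 of the four are present): aluminium cup 38 mm diameter, 16 mm high, 22 g, with a wick 7 mm taller that does not collide. Origin: centre of its underside, z up. Grip across its diameter.
- tealight4: Loose tea light (2 or 3 of the four are present): aluminium cup 38 mm diameter, 16 mm high, 22 g, with a wick 7 mm taller that does not collide. Origin: centre of its underside, z up. Grip across its diameter.
- frame: Bystander: standing picture frame, 200 mm wide, 155 mm tall, at the far right. Origin at table height.
- books: Bystander: two lying books, 120 x 170 x 40 mm, beyond the stand on its left. Origin: centre of the underside.
Not all that is in view belongs to the job. Leave any blue, purple or yellow look-alike of the tealight4 alone.

How it is judged:
By the outcome, as a careful person would: the job done as asked, in the order asked, and still so for the second after the job is handed in, with the robot touching nothing.
Of tealight1, tealight2, tealight3, tealight4 only 2 to 3 are there at a start; the rules pass over those that are not, and their reading is None.
At some moment in a run one of tealight1, tealight2, tealight3, tealight4 may be knocked a few centimetres aside while the robot is not near it.
It also fails if it takes over 210 s, if anything falls off the work surface, if the arm or the gripper's body presses on something with over 40 N, if the wrist force passes 120 N, or if a joint passes its speed limit or range.

ROBOT

A 7-joint arm with a two-finger parallel gripper is mounted at the origin on the work surface. World frame = base frame: x ahead of the robot, y to its left, z up, the work surface at z = 0. Lengths are in m, angles in rad, forces in N, time in s.
With the tool pointing down it reaches from about 0.425 to 0.95 m from the base axis. Payload 4.7 kg.
Tool frame: the origin (TCP) lies midway between the tips of the shut fingers; the grasp point (between the pads) lies 19 mm behind it (ctrl.grip_depth is the distance from the TCP to the grasp point, in m); z points along the fingers, y is the line along which they close (so a half turn about z gives the same grasp; the last joint's range is limited). The gripper opens to 85 mm and grips with 20 to 120 N. Pads are 22 mm wide; open, the fingers measure 114 mm over their backs; the gripper's body (76 mm by 85 mm) begins 54 mm behind the grasp point. The pads swing forward as they close: fully open they stand 13 mm farther back than shut.
Start: joints at [-1.337, 0.469, -0.049, 1.532, 0.024, 1.141, -0.082], TCP at [0.175, 0.652, 0.231] pointing down, gripper open.
Joint ranges: [-2.59, 2.59], [-0.33, 1.99], [-1.39, 1.29], [0.1, 2.45], [-1.04, 4.18], [0.21, 1.99], [-2.66, 2.66]. Speed limits (rad/s): [2.57, 2.57, 3.14, 3.14, 3.14, 3.14, 3.14].

INTERFACE

Orientations are given as a unit quaternion [w, x, y, z].
In Python, from rig import ctrl, viewer gives the robot as it stands.
- The arm moves only by the tool play_rows, never from a script. Its argument "targets" is a list of rows, each an object of numbers: "grip": the closure, from -1 (fully open) to 1 (shut); "dx", "dy", "dz": the shift along the tool's x, y, z each as a share of 0.2 m, from -1 to 1; "turn": the turn about the tool's z as a share of pi rad, from -1 to 1. A call has 1 to 12 rows; each row shifts and turns the commanded pose from where the row before left it, along the tool's axes as they then stand; what a row does not reach is not made up. A row lasts 1/8 s, in which the tool goes at most 62.5 mm and 10.7 degrees, less where a joint would pass 70% of its speed; a pose out of reach is approached as far as the arm can. A call with a number of a shift or a turn outside -1 to 1 is refused whole. A call with a gripper value outside its range is refused whole. The fingers move at their own pace and stop on an object; "grip_force" is the grip in N (left out, the last holds). Time passes only in rows, so rows that do not move let the fingers close. It gives the time, the measured TCP pose, the force, the opening and the grip force at its end, in the units of the state.
- ctrl.get_state(): the state, without advancing time (a new reading comes with each control period).
- viewer.get_image(name): name is "side" or "top"; returns the picture (480x640x3 uint8, red, green, blue); there is no depth.
- viewer.get_calibration(name): a dict with "fovy" (degrees; the focal length in pixels is half the picture's height over the tangent of half this angle, whatever the lens; pixels are square), "cx", "cy" (the principal point, pixels), "dist_coeffs" ([k1, k2, p1, p2, k3] as OpenCV has them; the pictures are not rectified), "camera_from_world" (4x4, takes a point from world to camera coordinates). Camera axes: x right, y up, looking along -z (the intrinsics and any distortion apply to the point x, -y, -z); pixel columns grow to the right and rows downward; lengths in m; the calibration is good to about 2 mm. A picture is of the moment at which its call begins. get_calibration takes no time and is no camera call.
- ctrl.sign_off(): hands the job in; it is judged then, once.
The state is a dict: "time_s": time; "joint_positions": joint angles; "joint_vel": joint speeds; "joint_torque": joint torques, N m; "tcp_pos": TCP position; "eef_rot": TCP orientation; "force": force on the tool from outside, world axes, zero at the start; "ft_torque": the same for the moment, N m; "grip_width": opening from 0.0 (shut) to 1.0 (fully open); "grasp_force": force on a finger pad.
Only numpy, scipy, OpenCV 4.12 (cv2) and the standard library are available. Lean on these libraries where they do the work, as an engineer would, in place of code of your own. Each camera call takes 0.05 s, during which the arm holds its last target. There are 200 camera calls.

## Working session

There is one attempt and no reset: what is moved stays moved. The work goes in short steps, Python scripts to look and compute and a tool call to move; the robot and the scene stay as the last step left them, time stands still between calls to the robot, and variables do not carry over. Pictures are saved under pics/ and viewed, at most 14 in all, crops included, and the job is handed in when it is done.

Besides the shell and the picture viewer there is one more tool, called after "Request:" as name(argument=value, ...) on one line, values as JSON. play_rows: Moves the arm, as the interface text tells. Shift numbers are shares of 0.2 m and turn numbers shares of pi rad, none past 1 either way. Its arguments: {"type":"object","properties":{"targets":{"type":"array"},"grip_force":{"type":"number"}},"required":["targets"]}

```bash
mkdir -p pics
cat > h.py <<'E'
import numpy as np, cv2
from rig import ctrl, viewer
def cal(n):
    c=viewer.get_calibration(n); f=240/np.tan(np.radians(c["fovy"])/2)
    K=np.array([[f,0,c["cx"]],[0,f,c["cy"]],[0,0,1.]])
    return K,np.array(c["dist_coeffs"],float),np.array(c["camera_from_world"])
def ray(n,u,v):
    K,d,M=cal(n); p=cv2.undistortPoints(np.array([[[u,v]]],float),K,d)[0,0]
    dc=np.array([p[0],-p[1],-1.]); R=M[:3,:3]; return -R.T@M[:3,3], R.T@dc
def at(n,u,v,z):
    o,d=ray(n,u,v); return o+d*(z-o[2])/d[2]
def px(n,P):
    K,d,M=cal(n); P=np.atleast_2d(P).astype(float); c=P@M[:3,:3].T+M[:3,3]
    c=c*[1,-1,-1]; return cv2.projectPoints(c,np.zeros(3),np.zeros(3),K,d)[0][:,0]
def snap(n,name,crop=None,s=1):
    im=viewer.get_image(n)[:,:,::-1].copy(); cv2.imwrite(f"pics/raw_{name}.png",im)
    if crop: x0,y0,x1,y1=crop; im=cv2.resize(im[y0:y1,x0:x1],None,fx=s,fy=s,interpolation=cv2.INTER_CUBIC)
    cv2.imwrite(f"pics/{name}.png",im)
E
python3 - <<'E'
from h import *
snap("top","t0"); snap("side","s0")
for n in("top","side"):
    o,_=ray(n,0,0); print(n,o,cal(n)[0].tolist())
s=ctrl.get_state(); print({k:np.round(v,3).tolist() for k,v in s.items()}, ctrl.grip_depth)
E
```

```text
top [ 0.49622662 -0.02700073  1.31810796] [[537.1995427782091, 0.0, 323.8257645635604], [0.0, 537.1995427782091, 240.89295641915953], [0.0, 0.0, 1.0]]
side [ 0.01056868 -0.66051806  0.91564524] [[572.5440152839448, 0.0, 320.2224151034298], [0.0, 572.5440152839448, 235.1423012589907], [0.0, 0.0, 1.0]]
{'time_s': 0.1, 'joint_positions': [-1.337, 0.469, -0.049, 1.534, 0.024, 1.141, -0.082], 'joint_vel': [-0.001, -0.001, 0.002, -0.002, -0.0, 0.001, -0.001], 'joint_torque': [0.001, -51.152, -0.047, -23.839, 0.011, 0.004, 0.0], 'tcp_pos': [0.175, 0.651, 0.23], 'eef_rot': [-0.0, 0.131, 0.991, -0.001], 'force': [0.625, 0.38, 0.414], 'ft_torque': [-0.061, -0.04, -0.023], 'grasp_force': 0.0, 'grip_width': 1.0} 0.0187
```

View pics/t0.png

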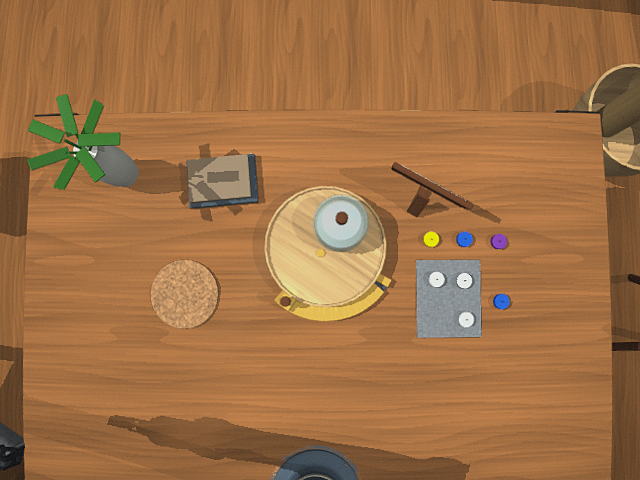

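View pics/s0.png

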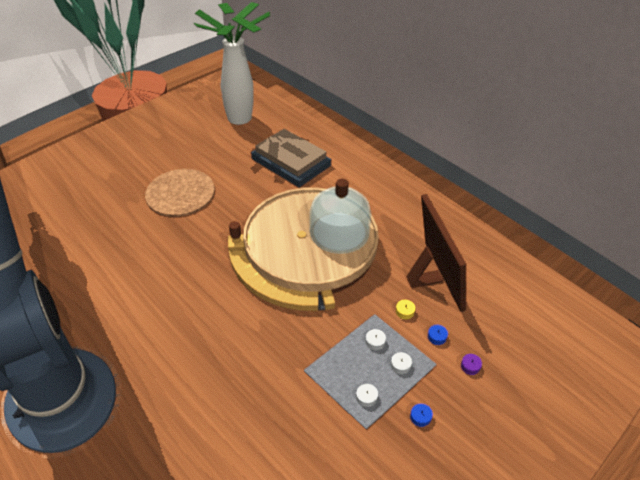

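The top view shows the stand centred near (325,246), the plunger knob at (285,301), the dome knob at (342,218) and the cork rest at (185,294). On the grey mat are three white tea lights at (437,279), (465,281) and (466,319). The look-alikes stand off the mat: yellow (431,239), blue (465,239), purple (500,241) and blue (502,301). Only the white ones fit the description. The side view agrees. I'll enlarge both to confirm this and measure.

Run:
```python
import cv2,numpy as np
t=cv2.imread("pics/raw_t0.png"); s=cv2.imread("pics/raw_s0.png")
a=cv2.resize(t[180:340,260:520],None,fx=3,fy=3,interpolation=cv2.INTER_CUBIC)
cv2.imwrite("pics/c1.png",a)
b=cv2.resize(s[170:430,220:500],None,fx=2.3,fy=2.3,interpolation=cv2.INTER_CUBIC)
cv2.imwrite("pics/c2.png",b)
from h import *
print("stand",at("top",325,246,.048),"knob top",at("top",285,301,.087),"dome knob",at("top",342,218,.04+.14),"cork",at("top",185,294,.008))
for p in[(437,279),(465,281),(466,319)]: print(at("top",*p,.02))
for p in[(376,340),(402,363),(368,395)]: print(at("side",*p,.02))
print("side: knob",at("side",235,230,.087),"dome",at("side",342,187,.18),"cork",at("side",180,192,.008))
```

```text
stand [ 0.59638949 -0.02355339  0.048     ] knob top [0.46747581 0.06795549 0.087     ] dome knob [ 0.64586876 -0.06033486  0.18      ] cork [0.48198704 0.32044198 0.008     ]
[ 0.51768625 -0.29479625  0.02      ]
[ 0.51239274 -0.36360357  0.02      ]
[ 0.42043758 -0.36447677  0.02      ]
[ 0.51484058 -0.29885261  0.02      ]
[ 0.51288342 -0.36623704  0.02      ]
[ 0.41990728 -0.36926726  0.02      ]
side: knob [0.46013456 0.05384202 0.087     ] dome [ 0.6390589  -0.07128211  0.18      ] cork [0.4821665 0.3163972 0.008    ]
```

View pics/c1.png

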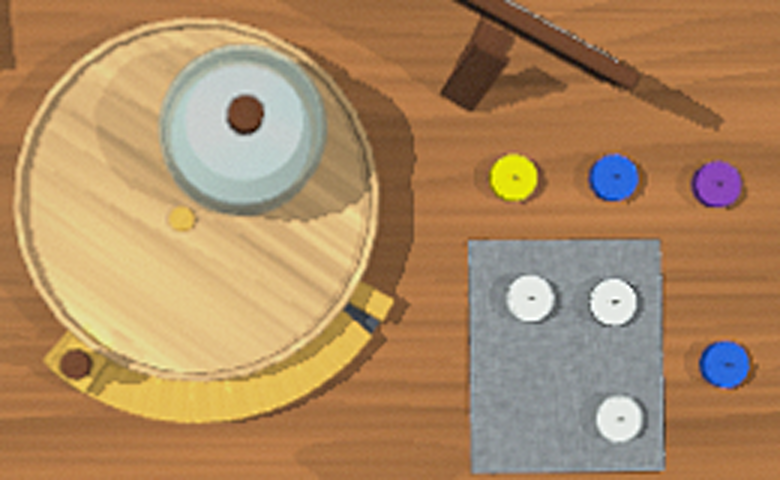

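View pics/c2.png

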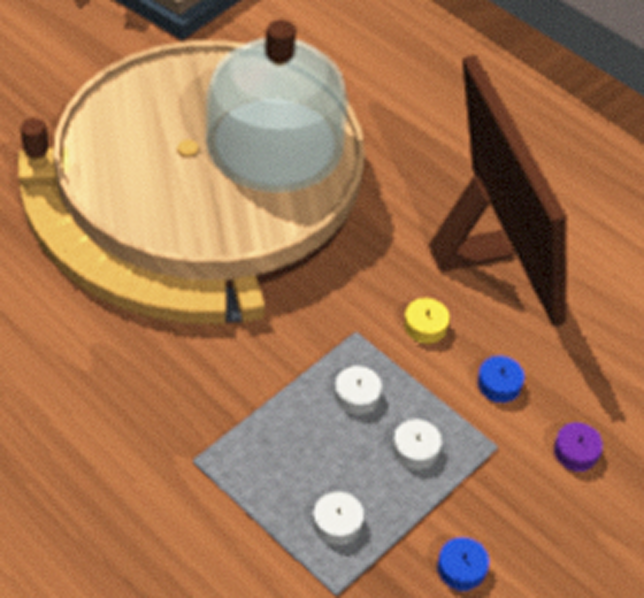

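Run:
```python
from h import *
from scipy.optimize import least_squares
T=lambda x,y:(260+x/3,180+y/3); S=lambda x,y:(220+x/2.3,170+y/2.3)
def pts(p):
    C=p[:2];u=np.array([np.cos(p[2]),np.sin(p[2])])
    return [*C,.048],[*(C+.16*u),.087],[*(C-.062*u),.18]
def res(p):
    c,k,d=pts(p); r=px("top",[c,k,d])-[T(195.5,199.5),T(77,363),T(245,114)]
    q=px("side",[k,d])-[S(34,126),S(281,28)]
    return np.r_[r.ravel(),q.ravel()]
r=least_squares(res,[.6,-.02,2.5],x_scale=[.1,.1,1]); print(r.x,np.round(r.fun,1)); print(np.round(pts(r.x),4))
for a,b in zip([(530,298),(612,302),(619,418)],[(358,387),(418,442),(339,515)]): print(at("top",*T(*a),.02),at("side",*S(*b),.02))
print(ctrl.get_state()["eef_rot"])
```

```text
[ 0.59747745 -0.02518608  2.52559529] [ 0.5 -1.  -0.4  0.3  0.6 -1.  -1.1  0.3 -0.6  0.4]
[[ 0.5975 -0.0252  0.048 ]
 [ 0.4669  0.0673  0.087 ]
 [ 0.6481 -0.061   0.18  ]]
[ 0.51688402 -0.29396647  0.02      ] [ 0.51723328 -0.29569657  0.02      ]
[ 0.51321933 -0.36114755  0.02      ] [ 0.5138593  -0.36472467  0.02      ]
[ 0.41962357 -0.36528604  0.02      ] [ 0.4206781  -0.36703915  0.02      ]
[-8.90413492e-05  1.31014046e-01  9.91380129e-01 -8.67091446e-04]
```

```bash
cat >> h.py <<'E'
from scipy.spatial.transform import Rotation as Ro
def pose():
    s=ctrl.get_state(); q=s["eef_rot"]; R=Ro.from_quat([q[1],q[2],q[3],q[0]]).as_matrix()
    return np.array(s["tcp_pos"]),R
def plan(tgt,psi=None,n=None):
    """rows (shares, tool axes) from the measured pose to tgt with tool y at world angle psi (deg)"""
    p,R=pose(); ps=np.degrees(np.arctan2(R[1,1],R[0,1])); psi=ps if psi is None else psi
    d=np.array(tgt)-p; n=n or int(np.ceil(max(np.linalg.norm(d)/.058,abs(psi-ps)/10.2,1)))
    print("tcp",p.round(4),"psi",ps.round(2),"tilt",R[:2,2].round(4),"rows",n,"turn %.4f"%(-(psi-ps)/180/n))
    for i in range(n):
        a=np.radians(ps+(psi-ps)*i/n); x=np.array([-np.sin(a),np.cos(a)]); y=np.array([np.cos(a),np.sin(a)])
        print("%d dx %.3f dy %.3f dz %.3f"%(i+1,x@d[:2]/n/.2,y@d[:2]/n/.2,-d[2]/n/.2))
        if ps==psi: break
def st():
    s=ctrl.get_state(); p,R=pose()
    print("t %.1f"%s["time_s"],p.round(4),"psi %.1f"%np.degrees(np.arctan2(R[1,1],R[0,1])),"F",np.round(s["force"],1),"w %.3f gf %.1f"%(s["grip_width"],s["grasp_force"]),"q",np.round(s["joint_positions"],2))
E
python3 -c "
from h import *
plan([.467,.0673,.15],-25,12)"
```

```text
tcp [0.1752 0.6513 0.2304] psi 74.94 tilt [-0.0004 -0.0017] rows 12 turn 0.0463
1 dx -0.181 dy -0.203 dz 0.033
2 dx -0.208 dy -0.175 dz 0.033
3 dx -0.231 dy -0.143 dz 0.033
4 dx -0.250 dy -0.108 dz 0.033
5 dx -0.263 dy -0.071 dz 0.033
6 dx -0.270 dy -0.032 dz 0.033
7 dx -0.272 dy 0.007 dz 0.033
8 dx -0.268 dy 0.047 dz 0.033
9 dx -0.258 dy 0.085 dz 0.033
10 dx -0.243 dy 0.122 dz 0.033
11 dx -0.223 dy 0.156 dz 0.033
12 dx -0.198 dy 0.186 dz 0.033
```

Request:
play_rows(targets=[{"grip": -1,"dx": -0.181,"dy": -0.203,"dz": 0.033,"turn": 0.0463},{"grip": -1,"dx": -0.208,"dy": -0.175,"dz": 0.033,"turn": 0.0463},{"grip": -1,"dx": -0.231,"dy": -0.143,"dz": 0.033,"turn": 0.0463},{"grip": -1,"dx": -0.25,"dy": -0.108,"dz": 0.033,"turn": 0.0463},{"grip": -1,"dx": -0.263,"dy": -0.071,"dz": 0.033,"turn": 0.0463},{"grip": -1,"dx": -0.27,"dy": -0.032,"dz": 0.033,"turn": 0.0463},{"grip": -1,"dx": -0.272,"dy": 0.007,"dz": 0.033,"turn": 0.0463},{"grip": -1,"dx": -0.268,"dy": 0.047,"dz": 0.033,"turn": 0.0463},{"grip": -1,"dx": -0.258,"dy": 0.085,"dz": 0.033,"turn": 0.0463},{"grip": -1,"dx": -0.243,"dy": 0.122,"dz": 0.033,"turn": 0.0463},{"grip": -1,"dx": -0.223,"dy": 0.156,"dz": 0.033,"turn": 0.0463},{"grip": -1,"dx": -0.198,"dy": 0.186,"dz": 0.033,"turn": 0.0463}], grip_force=40)

```text
time_s: 1.6
tcp_pos: [0.4674, 0.0664, 0.1519]
eef_rot: [-0.0, 0.845, 0.535, 0.0]
force: [0.3, 0.4, 0.2]
grip_width: 0.999
grasp_force: 0.0
```

```bash
python3 -c "
from h import *
st(); plan([.467,.0673,.057],-25,3)"
```

```text
t 1.6 [0.4674 0.0664 0.1519] psi -25.3 F [0.3 0.4 0.2] w 0.999 gf 0.0 q [-0.68  0.25  0.53  2.11 -0.18  0.82 -0.48]
tcp [0.4674 0.0664 0.1519] psi -25.31 tilt [0.0002 0.0004] rows 3 turn -0.0006
1 dx 0.001 dy -0.001 dz 0.158
2 dx 0.001 dy -0.001 dz 0.158
3 dx 0.001 dy -0.001 dz 0.158
```

Request:
play_rows(targets=[{"grip": -1,"dz": 0.16,"dx": 0.002},{"grip": -1,"dz": 0.16,"dx": 0.001},{"grip": -1,"dz": 0.17},{"grip": 1},{"grip": 1},{"grip": 1},{"grip": 1},{"grip": 1},{"grip": 1},{"grip": 1}], grip_force=40)

```text
$.targets[0]: bad value
```

```bash
python3 -c "
from h import *
st(); snap('side','s1',(180,120,400,320),2.5)"
```

```text
t 1.6 [0.4674 0.0664 0.1519] psi -25.3 F [0.3 0.4 0.2] w 0.999 gf 0.0 q [-0.68  0.25  0.53  2.11 -0.18  0.82 -0.48]
```

View pics/s1.png

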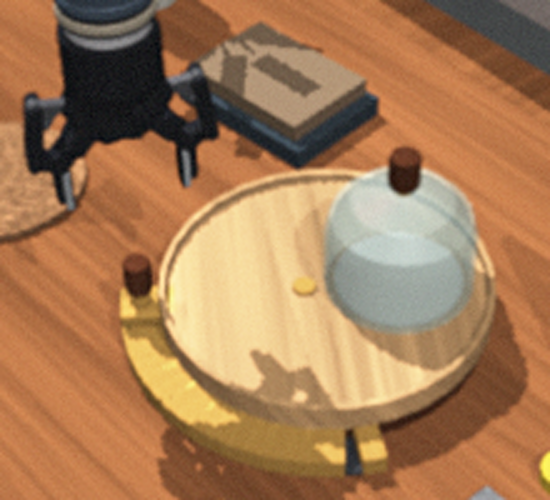

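That move was refused because every row needs all of its fields. The picture shows the open gripper still hovering above the plunger knob, which is at crop (137,272).

Request:
play_rows(targets=[{"grip": -1,"dx": 0.002,"dy": 0,"dz": 0.16,"turn": 0},{"grip": -1,"dx": 0.001,"dy": 0,"dz": 0.16,"turn": 0},{"grip": -1,"dx": 0,"dy": 0,"dz": 0.17,"turn": 0},{"grip": 1,"dx": 0,"dy": 0,"dz": 0,"turn": 0},{"grip": 1,"dx": 0,"dy": 0,"dz": 0,"turn": 0},{"grip": 1,"dx": 0,"dy": 0,"dz": 0,"turn": 0},{"grip": 1,"dx": 0,"dy": 0,"dz": 0,"turn": 0},{"grip": 1,"dx": 0,"dy": 0,"dz": 0,"turn": 0},{"grip": 1,"dx": 0,"dy": 0,"dz": 0,"turn": 0},{"grip": 1,"dx": 0,"dy": 0,"dz": 0,"turn": 0}], grip_force=40)

```text
time_s: 2.9
tcp_pos: [0.4684, 0.0687, 0.0554]
eef_rot: [0.0, 0.844, 0.537, 0.001]
force: [-0.7, 1.6, 7.9]
grip_width: 0.271
grasp_force: 39.2
```

```bash
python3 -c "
from h import *
st()"
```

```text
t 2.9 [0.4684 0.0687 0.0554] psi -25.1 F [-0.7  1.6  7.9] w 0.271 gf 39.2 q [-0.6   0.42  0.45  2.18 -0.32  0.6  -0.35]
```

Request:
play_rows(targets=[{"grip": 1,"dx": 0,"dy": 0,"dz": -0.035,"turn": 0},{"grip": 1,"dx": 0,"dy": 0,"dz": -0.035,"turn": 0},{"grip": 1,"dx": 0,"dy": 0,"dz": 0,"turn": 0},{"grip": 1,"dx": 0,"dy": 0,"dz": 0,"turn": 0}])

```text
time_s: 3.4
tcp_pos: [0.4678, 0.0681, 0.0681]
eef_rot: [0.001, 0.844, 0.537, 0.001]
force: [4.9, -1.7, -7.7]
grip_width: 0.268
grasp_force: 39.6
```

```bash
python3 -c "
from h import *
st()"
```

```text
t 3.4 [0.4678 0.0681 0.0681] psi -25.1 F [ 4.9 -1.7 -7.7] w 0.268 gf 39.6 q [-0.61  0.4   0.47  2.18 -0.3   0.63 -0.37]
```

Request:
play_rows(targets=[{"grip": 1,"dx": -0.104,"dy": -0.012,"dz": 0,"turn": -0.0417},{"grip": 1,"dx": -0.104,"dy": -0.012,"dz": 0,"turn": -0.0417},{"grip": 1,"dx": -0.104,"dy": -0.012,"dz": 0,"turn": -0.0417},{"grip": 1,"dx": -0.104,"dy": -0.012,"dz": 0,"turn": -0.0417},{"grip": 1,"dx": -0.104,"dy": -0.012,"dz": 0,"turn": -0.0417},{"grip": 1,"dx": -0.104,"dy": -0.012,"dz": 0,"turn": -0.0417}])

```text
time_s: 4.15
tcp_pos: [0.4403, -0.0508, 0.068]
eef_rot: [0.0, 0.572, 0.82, 0.001]
force: [5.9, 1.5, -8.1]
grip_width: 0.268
grasp_force: 39.8
```

```bash
cat >> h.py <<'E'
def tt():
    p,_=pose(); r=p[:2]-[.5975,-.0252]; print("phi %.2f r %.4f"%(np.degrees(np.arctan2(r[1],r[0]))%360,np.hypot(*r)))
E
python3 -c "
from h import *
st();tt()"
```

```text
t 4.2 [ 0.4403 -0.0508  0.068 ] psi 20.2 F [ 5.9  1.5 -8.1] w 0.268 gf 39.8 q [-0.22  0.34  0.28  2.23 -0.17  0.59  0.55]
phi 189.24 r 0.1593
```

Moving freely. I'll finish the second half.

Request:
play_rows(targets=[{"grip": 1,"dx": -0.104,"dy": -0.012,"dz": 0,"turn": -0.0417},{"grip": 1,"dx": -0.104,"dy": -0.012,"dz": 0,"turn": -0.0417},{"grip": 1,"dx": -0.104,"dy": -0.012,"dz": 0,"turn": -0.0417},{"grip": 1,"dx": -0.104,"dy": -0.012,"dz": 0,"turn": -0.0417},{"grip": 1,"dx": -0.104,"dy": -0.012,"dz": 0,"turn": -0.0417},{"grip": 1,"dx": -0.104,"dy": -0.012,"dz": 0,"turn": -0.0417},{"grip": 1,"dx": 0,"dy": 0,"dz": 0,"turn": 0},{"grip": 1,"dx": 0,"dy": 0,"dz": 0,"turn": 0}])

```text
time_s: 5.15
tcp_pos: [0.5038, -0.1539, 0.0673]
eef_rot: [-0.001, 0.217, 0.976, 0.0]
force: [1.7, 0.1, -9.0]
grip_width: 0.267
grasp_force: 40.1
```

```bash
python3 -c "
from h import *
st();tt()"
```

```text
t 5.2 [ 0.5038 -0.1539  0.0673] psi 64.9 F [ 1.7  0.1 -9. ] w 0.267 gf 40.1 q [ 0.14  0.44  0.1   2.04 -0.07  0.67  1.41]
phi 233.96 r 0.1592
```

Request:
play_rows(targets=[{"grip": 1,"dx": -0.012,"dy": -0.001,"dz": 0,"turn": -0.004},{"grip": 1,"dx": 0,"dy": 0,"dz": 0,"turn": 0},{"grip": 1,"dx": 0,"dy": 0,"dz": 0.02,"turn": 0},{"grip": 1,"dx": 0,"dy": 0,"dz": 0.02,"turn": 0},{"grip": 1,"dx": 0,"dy": 0,"dz": 0.02,"turn": 0},{"grip": 1,"dx": 0,"dy": 0,"dz": 0.01,"turn": 0},{"grip": 1,"dx": 0,"dy": 0,"dz": 0,"turn": 0},{"grip": 1,"dx": 0,"dy": 0,"dz": 0,"turn": 0}])

```text
time_s: 6.15
tcp_pos: [0.506, -0.1554, 0.0554]
eef_rot: [-0.001, 0.21, 0.978, 0.0]
force: [-8.5, 3.6, 8.2]
grip_width: 0.275
grasp_force: 42.1
```

```bash
python3 -c "
from h import *
st();tt()"
```

```text
t 6.2 [ 0.506  -0.1554  0.0554] psi 65.7 F [-8.5  3.6  8.2] w 0.275 gf 42.1 q [ 0.15  0.46  0.09  2.04 -0.07  0.65  1.43]
phi 234.92 r 0.1592
```

Request:
play_rows(targets=[{"grip": -1,"dx": 0,"dy": 0,"dz": 0,"turn": 0},{"grip": -1,"dx": 0,"dy": 0,"dz": 0,"turn": 0},{"grip": -1,"dx": 0,"dy": 0,"dz": 0,"turn": 0},{"grip": -1,"dx": 0,"dy": 0,"dz": 0,"turn": 0},{"grip": -1,"dx": 0,"dy": 0,"dz": -0.26,"turn": 0},{"grip": -1,"dx": 0,"dy": 0,"dz": -0.26,"turn": 0},{"grip": -1,"dx": 0,"dy": 0,"dz": -0.26,"turn": 0},{"grip": -1,"dx": 0,"dy": 0,"dz": 0,"turn": 0}])

```text
time_s: 7.15
tcp_pos: [0.51, -0.1567, 0.2145]
eef_rot: [0.005, 0.21, 0.978, 0.0]
force: [0.6, -0.5, -1.3]
grip_width: 1.003
grasp_force: 0.0
```

```bash
python3 -c "
from h import *
st();snap('top','t2',(240,160,520,350),2.7)
plan([.6333,.0254,.215],n=4)"
```

```text
t 7.2 [ 0.51   -0.1567  0.2145] psi 65.7 F [ 0.6 -0.5 -1.3] w 1.003 gf 0.0 q [ 0.12  0.25  0.12  1.9  -0.03  0.98  1.4 ]
tcp [ 0.5083 -0.1562  0.212 ] psi 65.73 tilt [ 0.0045 -0.0008] rows 4 turn -0.0000
1 dx -0.049 dy 0.271 dz -0.004
```

View pics/t2.png

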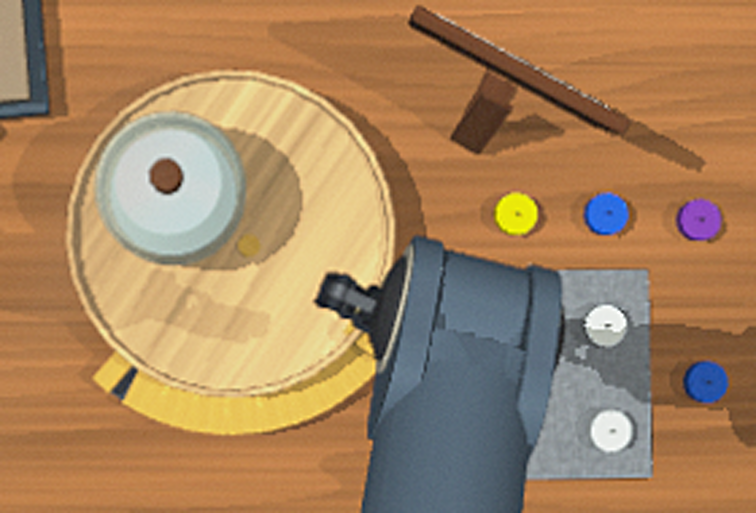

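The turntable has come round. The dome knob is at crop (165,176), full-image (301,225), and the index mark is now at the left end of the arc.

```bash
python3 -c "
from h import *
print(at('top',301.1,225.2,.18)); plan([.6333,.0254,.215],n=4)"
```

```text
[0.63060355 0.0269906  0.18      ]
tcp [ 0.5083 -0.1562  0.212 ] psi 65.73 tilt [ 0.0045 -0.0008] rows 4 turn -0.0000
1 dx -0.049 dy 0.271 dz -0.004
```

Request:
play_rows(targets=[{"grip": -1,"dx": -0.049,"dy": 0.271,"dz": -0.004,"turn": 0},{"grip": -1,"dx": -0.049,"dy": 0.271,"dz": -0.004,"turn": 0},{"grip": -1,"dx": -0.049,"dy": 0.271,"dz": -0.004,"turn": 0},{"grip": -1,"dx": -0.049,"dy": 0.271,"dz": -0.004,"turn": 0},{"grip": -1,"dx": 0,"dy": 0,"dz": 0,"turn": 0},{"grip": -1,"dx": 0,"dy": 0,"dz": 0,"turn": 0}])

```text
time_s: 7.95
tcp_pos: [0.631, 0.025, 0.2113]
eef_rot: [-0.002, 0.21, 0.978, -0.001]
force: [-0.1, -0.8, -0.9]
grip_width: 0.998
grasp_force: 0.0
```

```bash
python3 -c "
from h import *
st();plan([.633,.0255,.146],n=3)"
```

```text
t 8.0 [0.631  0.025  0.2113] psi 65.7 F [-0.1 -0.8 -0.9] w 0.998 gf 0.0 q [-0.14  0.41  0.04  1.67 -0.02  1.06  1.06]
tcp [0.631  0.025  0.2113] psi 65.73 tilt [-0.0036 -0.0011] rows 3 turn -0.0000
1 dx -0.003 dy 0.002 dz 0.109
```

Request:
play_rows(targets=[{"grip": -1,"dx": -0.003,"dy": 0.002,"dz": 0.109,"turn": 0},{"grip": -1,"dx": -0.003,"dy": 0.002,"dz": 0.109,"turn": 0},{"grip": -1,"dx": -0.003,"dy": 0.002,"dz": 0.109,"turn": 0},{"grip": 1,"dx": 0,"dy": 0,"dz": 0,"turn": 0},{"grip": 1,"dx": 0,"dy": 0,"dz": 0,"turn": 0},{"grip": 1,"dx": 0,"dy": 0,"dz": 0,"turn": 0},{"grip": 1,"dx": 0,"dy": 0,"dz": 0,"turn": 0},{"grip": 1,"dx": 0,"dy": 0,"dz": 0,"turn": 0},{"grip": 1,"dx": 0,"dy": 0,"dz": 0,"turn": 0},{"grip": 1,"dx": 0,"dy": 0,"dz": 0,"turn": 0}], grip_force=50)

```text
time_s: 9.2
tcp_pos: [0.6348, 0.0259, 0.1492]
eef_rot: [0.001, 0.21, 0.978, 0.0]
force: [-0.9, 0.0, 6.2]
grip_width: 0.304
grasp_force: 49.5
```

```bash
python3 -c "
from h import *
st()"
```

```text
t 9.2 [0.6348 0.0259 0.1492] psi 65.7 F [-0.9  0.   6.2] w 0.304 gf 49.5 q [-0.13  0.48  0.04  1.72 -0.02  0.94  1.06]
```

Request:
play_rows(targets=[{"grip": 1,"dx": 0,"dy": 0,"dz": -0.05,"turn": 0},{"grip": 1,"dx": 0,"dy": 0,"dz": -0.1,"turn": 0},{"grip": 1,"dx": 0,"dy": 0,"dz": -0.15,"turn": 0},{"grip": 1,"dx": 0,"dy": 0,"dz": -0.1,"turn": 0},{"grip": 1,"dx": 0,"dy": 0,"dz": -0.05,"turn": 0},{"grip": 1,"dx": 0,"dy": 0,"dz": 0,"turn": 0}])

```text
time_s: 9.95
tcp_pos: [0.6339, 0.026, 0.2377]
eef_rot: [-0.0, 0.21, 0.978, 0.0]
force: [1.3, 0.3, -4.6]
grip_width: 0.297
grasp_force: 49.5
```

```bash
python3 -c "
from h import *
st();plan([.482,.3185,.225],n=11)"
```

```text
t 9.9 [0.6339 0.026  0.2377] psi 65.7 F [ 1.3  0.3 -4.6] w 0.297 gf 49.5 q [-0.14  0.4   0.04  1.63 -0.02  1.11  1.06]
tcp [0.6339 0.026  0.2377] psi 65.73 tilt [-0.0002  0.0001] rows 11 turn -0.0000
1 dx 0.118 dy 0.093 dz 0.006
```

Force is −4.6 N, which matches the dome's weight, so it's held.

Request:
play_rows(targets=[{"grip": 1,"dx": 0.06,"dy": 0.047,"dz": 0,"turn": 0},{"grip": 1,"dx": 0.118,"dy": 0.093,"dz": 0.006,"turn": 0},{"grip": 1,"dx": 0.118,"dy": 0.093,"dz": 0.006,"turn": 0},{"grip": 1,"dx": 0.118,"dy": 0.093,"dz": 0.006,"turn": 0},{"grip": 1,"dx": 0.118,"dy": 0.093,"dz": 0.006,"turn": 0},{"grip": 1,"dx": 0.118,"dy": 0.093,"dz": 0.006,"turn": 0},{"grip": 1,"dx": 0.118,"dy": 0.093,"dz": 0.006,"turn": 0},{"grip": 1,"dx": 0.118,"dy": 0.093,"dz": 0.006,"turn": 0},{"grip": 1,"dx": 0.118,"dy": 0.093,"dz": 0.006,"turn": 0},{"grip": 1,"dx": 0.118,"dy": 0.093,"dz": 0.006,"turn": 0},{"grip": 1,"dx": 0.118,"dy": 0.093,"dz": 0.006,"turn": 0},{"grip": 1,"dx": 0.058,"dy": 0.046,"dz": 0,"turn": 0}])

```text
time_s: 11.45
tcp_pos: [0.4789, 0.3214, 0.2249]
eef_rot: [-0.001, 0.208, 0.978, -0.0]
force: [0.1, -0.2, -3.6]
grip_width: 0.303
grasp_force: 49.6
```

```bash
python3 -c "
from h import *
st();plan([.482,.3185,.120],n=5)"
```

```text
t 11.4 [0.4789 0.3214 0.2249] psi 66.0 F [ 0.1 -0.2 -3.6] w 0.303 gf 49.6 q [-0.59  0.32 -0.09  1.78  0.03  1.05  0.46]
tcp [0.4789 0.3214 0.2249] psi 65.95 tilt [-0.0026 -0.0002] rows 5 turn -0.0000
1 dx -0.004 dy -0.001 dz 0.105
```

Request:
play_rows(targets=[{"grip": 1,"dx": -0.003,"dy": 0,"dz": 0.105,"turn": 0},{"grip": 1,"dx": -0.002,"dy": 0,"dz": 0.13,"turn": 0},{"grip": 1,"dx": 0,"dy": 0,"dz": 0.13,"turn": 0},{"grip": 1,"dx": 0,"dy": 0,"dz": 0.1,"turn": 0},{"grip": 1,"dx": 0,"dy": 0,"dz": 0.03,"turn": 0},{"grip": 1,"dx": 0,"dy": 0,"dz": 0.02,"turn": 0},{"grip": 1,"dx": 0,"dy": 0,"dz": 0.015,"turn": 0},{"grip": 1,"dx": 0,"dy": 0,"dz": 0,"turn": 0}])

```text
time_s: 12.45
tcp_pos: [0.4827, 0.3189, 0.1203]
eef_rot: [0.0, 0.21, 0.978, 0.0]
force: [-0.2, 0.1, -4.8]
grip_width: 0.3
grasp_force: 49.6
```

```bash
python3 -c "
from h import *
st()"
```

```text
t 12.4 [0.4827 0.3189 0.1203] psi 65.7 F [-0.2  0.1 -4.8] w 0.300 gf 49.6 q [-0.59  0.43 -0.09  1.87  0.05  0.83  0.45]
```

Request:
play_rows(targets=[{"grip": 1,"dx": 0,"dy": 0,"dz": 0.01,"turn": 0},{"grip": 1,"dx": 0,"dy": 0,"dz": 0.007,"turn": 0},{"grip": 1,"dx": 0,"dy": 0,"dz": 0,"turn": 0}])

```text
time_s: 12.82
tcp_pos: [0.4826, 0.319, 0.1172]
eef_rot: [0.0, 0.21, 0.978, 0.0]
force: [-1.0, -0.0, 1.0]
grip_width: 0.301
grasp_force: 50.5
```

```bash
python3 -c "
from h import *
st()"
```

```text
t 12.8 [0.4826 0.319  0.1172] psi 65.7 F [-1. -0.  1.] w 0.301 gf 50.5 q [-0.59  0.44 -0.09  1.88  0.05  0.83  0.44]
```

Request:
play_rows(targets=[{"grip": -1,"dx": 0,"dy": 0,"dz": 0,"turn": 0},{"grip": -1,"dx": 0,"dy": 0,"dz": 0,"turn": 0},{"grip": -1,"dx": 0,"dy": 0,"dz": 0,"turn": 0},{"grip": -1,"dx": 0,"dy": 0,"dz": 0,"turn": 0},{"grip": -1,"dx": 0,"dy": 0,"dz": -0.15,"turn": 0},{"grip": -1,"dx": 0,"dy": 0,"dz": -0.25,"turn": 0},{"grip": -1,"dx": 0,"dy": 0,"dz": 0,"turn": 0}])

```text
time_s: 13.7
tcp_pos: [0.4848, 0.3205, 0.2007]
eef_rot: [0.003, 0.21, 0.978, 0.003]
force: [-0.5, -0.1, -0.2]
grip_width: 0.999
grasp_force: 0.0
```

```bash
cat >> h.py <<'E'
def lights(n,z=.02,lo=(.33,-.52),hi=(.75,-.2)):
    im=viewer.get_image(n); h=cv2.cvtColor(im,cv2.COLOR_RGB2HSV)
    m=((h[...,1]<40)&(h[...,2]>185)).astype(np.uint8); k,_,s,c=cv2.connectedComponentsWithStats(m)
    for i in range(1,k):
        if 40<s[i,4]<900:
            p=at(n,*c[i],z)
            if lo[0]<p[0]<hi[0] and lo[1]<p[1]<hi[1]: print(n,c[i].round(1),s[i,4],p.round(4))
E
python3 -c "
from h import *
st();lights('top');lights('side');plan([.517,-.2955,.15],0,12)"
```

```text
t 13.7 [0.4848 0.3205 0.2007] psi 65.7 F [-0.5 -0.1 -0.2] w 0.999 gf 0.0 q [-0.59  0.34 -0.09  1.8   0.04  0.99  0.46]
top [436.3 278.9] 185 [ 0.5179 -0.293   0.02  ]
top [463.9 280.2] 183 [ 0.5143 -0.361   0.02  ]
top [465.9 319.1] 184 [ 0.4201 -0.3643  0.02  ]
side [375.5 336.9] 267 [ 0.5193 -0.2935  0.02  ]
side [401.2 360.5] 287 [ 0.5158 -0.3616  0.02  ]
side [366.9 392.8] 329 [ 0.4216 -0.365   0.02  ]
tcp [0.4825 0.3188 0.1968] psi 65.73 tilt [0.0006 0.0005] rows 12 turn 0.0304
1 dx -0.118 dy -0.227 dz 0.019
2 dx -0.139 dy -0.215 dz 0.019
3 dx -0.159 dy -0.201 dz 0.019
4 dx -0.178 dy -0.185 dz 0.019
5 dx -0.195 dy -0.167 dz 0.019
6 dx -0.210 dy -0.148 dz 0.019
7 dx -0.223 dy -0.127 dz 0.019
8 dx -0.234 dy -0.105 dz 0.019
9 dx -0.243 dy -0.082 dz 0.019
10 dx -0.250 dy -0.059 dz 0.019
11 dx -0.254 dy -0.035 dz 0.019
12 dx -0.256 dy -0.010 dz 0.019
```

Request:
play_rows(targets=[{"grip": -1,"dx": -0.118,"dy": -0.227,"dz": 0,"turn": 0.0304},{"grip": -1,"dx": -0.139,"dy": -0.215,"dz": 0,"turn": 0.0304},{"grip": -1,"dx": -0.159,"dy": -0.201,"dz": 0.019,"turn": 0.0304},{"grip": -1,"dx": -0.178,"dy": -0.185,"dz": 0.019,"turn": 0.0304},{"grip": -1,"dx": -0.195,"dy": -0.167,"dz": 0.019,"turn": 0.0304},{"grip": -1,"dx": -0.21,"dy": -0.148,"dz": 0.019,"turn": 0.0304},{"grip": -1,"dx": -0.223,"dy": -0.127,"dz": 0.019,"turn": 0.0304},{"grip": -1,"dx": -0.234,"dy": -0.105,"dz": 0.019,"turn": 0.0304},{"grip": -1,"dx": -0.243,"dy": -0.082,"dz": 0.019,"turn": 0.0304},{"grip": -1,"dx": -0.25,"dy": -0.059,"dz": 0.03,"turn": 0.0304},{"grip": -1,"dx": -0.254,"dy": -0.035,"dz": 0.03,"turn": 0.0304},{"grip": -1,"dx": -0.256,"dy": -0.01,"dz": 0.03,"turn": 0.0304}])

```text
time_s: 15.3
tcp_pos: [0.5161, -0.2968, 0.15]
eef_rot: [-0.001, 0.708, 0.706, -0.001]
force: [0.3, -0.7, -0.6]
grip_width: 1.001
grasp_force: 0.0
```

```bash
python3 -c "
from h import *
lights('top');lights('side');st();plan([.5183,-.2932,.0025],0,5)"
```

```text
top [436.3 278.9] 185 [ 0.5179 -0.293   0.02  ]
side [375.5 336.9] 273 [ 0.5193 -0.2935  0.02  ]
side [401.4 360.5] 298 [ 0.5161 -0.3619  0.02  ]
side [366.8 392.8] 338 [ 0.4216 -0.3647  0.02  ]
t 15.4 [ 0.5142 -0.3023  0.1499] psi -0.5 F [-1.3  0.  -0.1] w 0.998 gf 0.0 q [ 0.18  0.44  0.37  1.83 -0.19  0.91  0.63]
tcp [ 0.5142 -0.3023  0.1499] psi -0.51 tilt [-0.004  -0.0036] rows 5 turn -0.0006
1 dx 0.009 dy 0.004 dz 0.147
2 dx 0.009 dy 0.004 dz 0.147
3 dx 0.009 dy 0.004 dz 0.147
4 dx 0.009 dy 0.004 dz 0.147
5 dx 0.009 dy 0.004 dz 0.147
```

Request:
play_rows(targets=[{"grip": -1,"dx": 0.012,"dy": 0.006,"dz": 0.2,"turn": 0},{"grip": -1,"dx": 0,"dy": 0,"dz": 0.2,"turn": 0},{"grip": -1,"dx": 0,"dy": 0,"dz": 0.1,"turn": 0},{"grip": -1,"dx": 0,"dy": 0,"dz": 0,"turn": 0},{"grip": -1,"dx": 0,"dy": 0,"dz": 0,"turn": 0}])

```text
time_s: 16.02
tcp_pos: [0.5184, -0.2933, 0.0521]
eef_rot: [0.0, 0.707, 0.708, 0.0]
force: [0.9, -0.1, 0.6]
grip_width: 1.003
grasp_force: 0.0
```

```bash
python3 -c "
from h import *
st();plan([.5183,-.2932,.0025],0,2)"
```

```text
t 16.0 [ 0.5184 -0.2933  0.0521] psi 0.1 F [ 0.9 -0.1  0.6] w 1.003 gf 0.0 q [ 0.21  0.56  0.32  1.89 -0.26  0.72  0.68]
tcp [ 0.5184 -0.2933  0.0521] psi 0.08 tilt [ 0.0002 -0.0001] rows 2 turn 0.0002
1 dx 0.000 dy -0.000 dz 0.124
2 dx 0.000 dy -0.000 dz 0.124
```

Request:
play_rows(targets=[{"grip": -1,"dx": 0,"dy": 0,"dz": 0.125,"turn": 0},{"grip": -1,"dx": 0,"dy": 0,"dz": 0.123,"turn": 0},{"grip": -1,"dx": 0,"dy": 0,"dz": 0,"turn": 0},{"grip": 1,"dx": 0,"dy": 0,"dz": 0,"turn": 0},{"grip": 1,"dx": 0,"dy": 0,"dz": 0,"turn": 0},{"grip": 1,"dx": 0,"dy": 0,"dz": 0,"turn": 0},{"grip": 1,"dx": 0,"dy": 0,"dz": 0,"turn": 0},{"grip": 1,"dx": 0,"dy": 0,"dz": 0,"turn": 0},{"grip": 1,"dx": 0,"dy": 0,"dz": -0.1,"turn": 0},{"grip": 1,"dx": 0,"dy": 0,"dz": -0.25,"turn": 0},{"grip": 1,"dx": 0,"dy": 0,"dz": -0.25,"turn": 0},{"grip": 1,"dx": 0,"dy": 0,"dz": 0,"turn": 0}], grip_force=25)

```text
time_s: 17.52
tcp_pos: [0.5209, -0.2952, 0.1277]
eef_rot: [0.005, 0.707, 0.707, 0.002]
force: [-0.5, 0.2, -0.4]
grip_width: 0.433
grasp_force: 25.3
```

```bash
python3 -c "
from h import *
st();plan([.6335,-.0013,.12],0,8)"
```

```text
t 17.5 [ 0.5209 -0.2952  0.1277] psi 0.0 F [-0.5  0.2 -0.4] w 0.433 gf 25.3 q [ 0.17  0.46  0.36  1.85 -0.21  0.86  0.64]
tcp [ 0.5209 -0.2952  0.1277] psi 0.04 tilt [ 0.0092 -0.0041] rows 8 turn 0.0000
1 dx 0.184 dy 0.071 dz 0.005
2 dx 0.184 dy 0.071 dz 0.005
3 dx 0.184 dy 0.070 dz 0.005
4 dx 0.184 dy 0.070 dz 0.005
5 dx 0.184 dy 0.070 dz 0.005
6 dx 0.184 dy 0.070 dz 0.005
7 dx 0.184 dy 0.070 dz 0.005
8 dx 0.184 dy 0.070 dz 0.005
```

Request:
play_rows(targets=[{"grip": 1,"dx": 0.1,"dy": 0.04,"dz": 0,"turn": 0},{"grip": 1,"dx": 0.182,"dy": 0.072,"dz": 0,"turn": 0},{"grip": 1,"dx": 0.182,"dy": 0.072,"dz": 0,"turn": 0},{"grip": 1,"dx": 0.182,"dy": 0.072,"dz": 0,"turn": 0},{"grip": 1,"dx": 0.182,"dy": 0.072,"dz": 0,"turn": 0},{"grip": 1,"dx": 0.182,"dy": 0.072,"dz": 0,"turn": 0},{"grip": 1,"dx": 0.182,"dy": 0.072,"dz": 0,"turn": 0},{"grip": 1,"dx": 0.182,"dy": 0.072,"dz": 0,"turn": 0},{"grip": 1,"dx": 0.086,"dy": 0.031,"dz": 0.1,"turn": 0},{"grip": 1,"dx": 0,"dy": 0,"dz": 0.1,"turn": 0},{"grip": 1,"dx": 0,"dy": 0,"dz": 0,"turn": 0},{"grip": 1,"dx": 0,"dy": 0,"dz": 0,"turn": 0}])

```text
time_s: 19.02
tcp_pos: [0.6324, -0.0037, 0.0821]
eef_rot: [0.0, 0.708, 0.706, -0.001]
force: [-0.3, -1.2, -0.0]
grip_width: 0.433
grasp_force: 25.3
```

```bash
python3 -c "
from h import *
st();plan([.6335,-.0013,.043],0,3)"
```

```text
t 19.0 [ 0.6324 -0.0037  0.0821] psi -0.1 F [-0.3 -1.2 -0. ] w 0.433 gf 25.3 q [-0.28  0.57  0.31  1.79 -0.22  0.82  0.13]
tcp [ 0.6324 -0.0037  0.0821] psi -0.12 tilt [-0.0007 -0.0011] rows 3 turn -0.0002
1 dx 0.004 dy 0.002 dz 0.065
2 dx 0.004 dy 0.002 dz 0.065
3 dx 0.004 dy 0.002 dz 0.065
```

Request:
play_rows(targets=[{"grip": 1,"dx": 0.004,"dy": 0.003,"dz": 0.1,"turn": 0},{"grip": 1,"dx": 0,"dy": 0,"dz": 0.07,"turn": 0},{"grip": 1,"dx": 0,"dy": 0,"dz": 0.025,"turn": 0},{"grip": 1,"dx": 0,"dy": 0,"dz": 0,"turn": 0},{"grip": 1,"dx": 0,"dy": 0,"dz": 0,"turn": 0}])

```text
time_s: 19.65
tcp_pos: [0.6327, -0.0009, 0.0435]
eef_rot: [-0.001, 0.707, 0.707, -0.001]
force: [-3.1, -0.7, 5.9]
grip_width: 0.433
grasp_force: 25.8
```

```bash
python3 -c "
from h import *
st()"
```

```text
t 19.6 [ 0.6327 -0.0009  0.0435] psi 0.0 F [-3.1 -0.7  5.9] w 0.433 gf 25.8 q [-0.27  0.62  0.29  1.8  -0.24  0.75  0.14]
```

Request:
play_rows(targets=[{"grip": -1,"dx": 0,"dy": 0,"dz": -0.005,"turn": 0},{"grip": -1,"dx": 0,"dy": 0,"dz": 0,"turn": 0},{"grip": -1,"dx": 0,"dy": 0,"dz": 0,"turn": 0},{"grip": -1,"dx": 0,"dy": 0,"dz": 0,"turn": 0},{"grip": -1,"dx": 0,"dy": 0,"dz": -0.2,"turn": 0},{"grip": -1,"dx": 0,"dy": 0,"dz": -0.22,"turn": 0},{"grip": -1,"dx": 0,"dy": 0,"dz": 0,"turn": 0},{"grip": -1,"dx": 0,"dy": 0,"dz": 0,"turn": 0}])

```text
time_s: 20.65
tcp_pos: [0.633, -0.0003, 0.1278]
eef_rot: [-0.0, 0.707, 0.708, -0.0]
force: [-0.4, 0.5, -0.8]
grip_width: 1.002
grasp_force: 0.0
```

```bash
python3 -c "
from h import *
st();lights('top');lights('side');lights('side',.06,(.55,-.1),(.75,.15));plan([.515,-.3615,.11],0,9)"
```

```text
t 20.6 [ 6.330e-01 -3.000e-04  1.278e-01] psi 0.1 F [-0.4  0.5 -0.8] w 1.002 gf 0.0 q [-0.3   0.51  0.32  1.76 -0.2   0.9   0.11]
top [464.2 280.3] 159 [ 0.5142 -0.3616  0.02  ]
top [465.8 319.3] 145 [ 0.4197 -0.3641  0.02  ]
tcp [ 6.325e-01 -3.000e-04  1.268e-01] psi 0.07 tilt [-0.0028 -0.0002] rows 9 turn 0.0000
1 dx -0.201 dy -0.066 dz 0.009
2 dx -0.201 dy -0.066 dz 0.009
3 dx -0.201 dy -0.065 dz 0.009
4 dx -0.201 dy -0.065 dz 0.009
5 dx -0.201 dy -0.065 dz 0.009
6 dx -0.201 dy -0.065 dz 0.009
7 dx -0.201 dy -0.065 dz 0.009
8 dx -0.201 dy -0.065 dz 0.009
9 dx -0.201 dy -0.065 dz 0.009
```

Request:
play_rows(targets=[{"grip": -1,"dx": -0.1,"dy": -0.033,"dz": 0,"turn": 0},{"grip": -1,"dx": -0.201,"dy": -0.065,"dz": 0,"turn": 0},{"grip": -1,"dx": -0.201,"dy": -0.065,"dz": 0,"turn": 0},{"grip": -1,"dx": -0.201,"dy": -0.065,"dz": 0,"turn": 0},{"grip": -1,"dx": -0.201,"dy": -0.065,"dz": 0,"turn": 0},{"grip": -1,"dx": -0.201,"dy": -0.065,"dz": 0,"turn": 0},{"grip": -1,"dx": -0.201,"dy": -0.065,"dz": 0,"turn": 0},{"grip": -1,"dx": -0.201,"dy": -0.065,"dz": 0,"turn": 0},{"grip": -1,"dx": -0.201,"dy": -0.065,"dz": 0.1,"turn": 0},{"grip": -1,"dx": -0.101,"dy": -0.033,"dz": 0.2,"turn": 0},{"grip": -1,"dx": 0,"dy": 0,"dz": 0,"turn": 0},{"grip": -1,"dx": 0,"dy": 0,"dz": 0,"turn": 0}])

```text
time_s: 22.3
tcp_pos: [0.5168, -0.3623, 0.0687]
eef_rot: [0.0, 0.707, 0.707, 0.0]
force: [0.1, 0.0, 0.5]
grip_width: 1.0
grasp_force: 0.0
```

```bash
python3 -c "
from h import *
st();lights('top');lights('side');plan([.515,-.3615,.0025],0,3)"
```

```text
t 22.3 [ 0.5168 -0.3623  0.0687] psi 0.1 F [0.1 0.  0.5] w 1.000 gf 0.0 q [ 0.3   0.59  0.34  1.8  -0.26  0.8   0.77]
top [463.1 280.3] 160 [ 0.5142 -0.3588  0.02  ]
top [462.7 317.4] 76 [ 0.4244 -0.3563  0.02  ]
side [401.8 360.8] 286 [ 0.5161 -0.3629  0.02  ]
side [366.8 392.7] 345 [ 0.4217 -0.3647  0.02  ]
tcp [ 0.518  -0.3618  0.0696] psi 0.16 tilt [ 0.0023 -0.0005] rows 3 turn 0.0003
1 dx 0.000 dy -0.005 dz 0.112
2 dx 0.000 dy -0.005 dz 0.112
3 dx 0.000 dy -0.005 dz 0.112
```

Request:
play_rows(targets=[{"grip": -1,"dx": 0,"dy": -0.004,"dz": 0.17,"turn": 0},{"grip": -1,"dx": 0,"dy": 0,"dz": 0.161,"turn": 0},{"grip": -1,"dx": 0,"dy": 0,"dz": 0,"turn": 0},{"grip": 1,"dx": 0,"dy": 0,"dz": 0,"turn": 0},{"grip": 1,"dx": 0,"dy": 0,"dz": 0,"turn": 0},{"grip": 1,"dx": 0,"dy": 0,"dz": 0,"turn": 0},{"grip": 1,"dx": 0,"dy": 0,"dz": 0,"turn": 0},{"grip": 1,"dx": 0,"dy": 0,"dz": 0,"turn": 0},{"grip": 1,"dx": 0,"dy": 0,"dz": -0.1,"turn": 0},{"grip": 1,"dx": 0,"dy": 0,"dz": -0.25,"turn": 0},{"grip": 1,"dx": 0,"dy": 0,"dz": -0.25,"turn": 0},{"grip": 1,"dx": 0,"dy": 0,"dz": 0,"turn": 0}], grip_force=25)

```text
time_s: 23.9
tcp_pos: [0.5184, -0.3647, 0.128]
eef_rot: [0.005, 0.707, 0.707, 0.001]
force: [-0.2, 0.1, 0.8]
grip_width: 0.427
grasp_force: 25.3
```

```bash
python3 -c "
from h import *
st();plan([.6101,.0392,.12],60,11)"
```

```text
t 23.9 [ 0.5184 -0.3647  0.128 ] psi 0.0 F [-0.2  0.1  0.8] w 0.427 gf 25.3 q [ 0.28  0.52  0.37  1.76 -0.23  0.89  0.75]
tcp [ 0.5184 -0.3647  0.128 ] psi 0.03 tilt [ 0.009  -0.0053] rows 11 turn -0.0303
1 dx 0.184 dy 0.042 dz 0.004
2 dx 0.179 dy 0.059 dz 0.004
3 dx 0.172 dy 0.076 dz 0.004
4 dx 0.164 dy 0.092 dz 0.004
5 dx 0.155 dy 0.107 dz 0.004
6 dx 0.144 dy 0.121 dz 0.004
7 dx 0.132 dy 0.134 dz 0.004
8 dx 0.118 dy 0.146 dz 0.004
9 dx 0.104 dy 0.157 dz 0.004
10 dx 0.089 dy 0.166 dz 0.004
11 dx 0.073 dy 0.174 dz 0.004
```

Request:
play_rows(targets=[{"grip": 1,"dx": 0.184,"dy": 0.042,"dz": 0,"turn": -0.0303},{"grip": 1,"dx": 0.179,"dy": 0.059,"dz": 0,"turn": -0.0303},{"grip": 1,"dx": 0.172,"dy": 0.076,"dz": 0,"turn": -0.0303},{"grip": 1,"dx": 0.164,"dy": 0.092,"dz": 0,"turn": -0.0303},{"grip": 1,"dx": 0.155,"dy": 0.107,"dz": 0,"turn": -0.0303},{"grip": 1,"dx": 0.144,"dy": 0.121,"dz": 0,"turn": -0.0303},{"grip": 1,"dx": 0.132,"dy": 0.134,"dz": 0,"turn": -0.0303},{"grip": 1,"dx": 0.118,"dy": 0.146,"dz": 0,"turn": -0.0303},{"grip": 1,"dx": 0.104,"dy": 0.157,"dz": 0,"turn": -0.0303},{"grip": 1,"dx": 0.089,"dy": 0.166,"dz": 0,"turn": -0.0303},{"grip": 1,"dx": 0.073,"dy": 0.174,"dz": 0,"turn": -0.0303},{"grip": 1,"dx": 0,"dy": 0,"dz": 0,"turn": 0}])

```text
time_s: 25.4
tcp_pos: [0.6076, 0.0467, 0.1219]
eef_rot: [-0.0, 0.255, 0.967, 0.001]
force: [-0.7, -0.5, 0.9]
grip_width: 0.435
grasp_force: 25.3
```

Request:
play_rows(targets=[{"grip": 1,"dx": 0,"dy": 0,"dz": 0.1,"turn": 0},{"grip": 1,"dx": 0,"dy": 0,"dz": 0.1,"turn": 0},{"grip": 1,"dx": 0,"dy": 0,"dz": 0,"turn": 0},{"grip": 1,"dx": 0,"dy": 0,"dz": 0,"turn": 0},{"grip": 1,"dx": 0,"dy": 0,"dz": 0,"turn": 0}])

```text
time_s: 26.02
tcp_pos: [0.608, 0.0415, 0.0831]
eef_rot: [0.001, 0.259, 0.966, 0.0]
force: [0.7, 0.2, -0.9]
grip_width: 0.427
grasp_force: 25.3
```

```bash
python3 -c "
from h import *
st();plan([.6101,.0392,.043],60,2)"
```

```text
t 26.0 [0.608  0.0415 0.0831] psi 60.0 F [ 0.7  0.2 -0.9] w 0.427 gf 25.3 q [-0.18  0.52  0.05  1.83 -0.04  0.79  0.94]
tcp [0.608  0.0415 0.0831] psi 60.04 tilt [0.0017 0.0002] rows 2 turn 0.0001
1 dx -0.007 dy -0.002 dz 0.100
2 dx -0.007 dy -0.002 dz 0.100
```

Request:
play_rows(targets=[{"grip": 1,"dx": -0.014,"dy": -0.004,"dz": 0.1,"turn": 0},{"grip": 1,"dx": 0,"dy": 0,"dz": 0.07,"turn": 0},{"grip": 1,"dx": 0,"dy": 0,"dz": 0.027,"turn": 0},{"grip": 1,"dx": 0,"dy": 0,"dz": 0,"turn": 0},{"grip": 1,"dx": 0,"dy": 0,"dz": 0,"turn": 0}])

```text
time_s: 26.65
tcp_pos: [0.6085, 0.0391, 0.0436]
eef_rot: [-0.001, 0.259, 0.966, -0.0]
force: [-5.1, -1.4, 13.1]
grip_width: 0.432
grasp_force: 26.3
```

```bash
python3 -c "
from h import *
st()"
```

```text
t 26.6 [0.6085 0.0391 0.0436] psi 60.0 F [-5.1 -1.4 13.1] w 0.432 gf 26.3 q [-0.17  0.58  0.05  1.85 -0.04  0.72  0.95]
```

Request:
play_rows(targets=[{"grip": -1,"dx": 0,"dy": 0,"dz": -0.012,"turn": 0},{"grip": -1,"dx": 0,"dy": 0,"dz": 0,"turn": 0},{"grip": -1,"dx": 0,"dy": 0,"dz": 0,"turn": 0},{"grip": -1,"dx": 0,"dy": 0,"dz": 0,"turn": 0},{"grip": -1,"dx": 0,"dy": 0,"dz": -0.2,"turn": 0},{"grip": -1,"dx": 0,"dy": 0,"dz": -0.22,"turn": 0},{"grip": -1,"dx": 0,"dy": 0,"dz": 0,"turn": 0},{"grip": -1,"dx": 0,"dy": 0,"dz": 0,"turn": 0}])

```text
time_s: 27.65
tcp_pos: [0.6088, 0.0395, 0.1286]
eef_rot: [-0.0, 0.258, 0.966, -0.0]
force: [0.5, 0.2, -0.1]
grip_width: 1.0
grasp_force: 0.0
```

```bash
python3 -c "
from h import *
st();lights('top');lights('side');plan([.421,-.3647,.11],0,11);snap('side','s2',(200,130,500,430),1.9)"
```

```text
t 27.6 [0.6088 0.0395 0.1286] psi 60.1 F [ 0.5  0.2 -0.1] w 1.000 gf 0.0 q [-0.18  0.47  0.06  1.8  -0.03  0.88  0.94]
top [465.9 319.3] 143 [ 0.4196 -0.3642  0.02  ]
tcp [0.6083 0.0395 0.1276] psi 60.06 tilt [-0.0028 -0.0003] rows 11 turn 0.0303
1 dx -0.018 dy -0.202 dz 0.008
2 dx -0.037 dy -0.199 dz 0.008
3 dx -0.056 dy -0.195 dz 0.008
4 dx -0.074 dy -0.188 dz 0.008
5 dx -0.092 dy -0.181 dz 0.008
6 dx -0.108 dy -0.171 dz 0.008
7 dx -0.124 dy -0.160 dz 0.008
8 dx -0.139 dy -0.147 dz 0.008
9 dx -0.152 dy -0.133 dz 0.008
10 dx -0.164 dy -0.118 dz 0.008
11 dx -0.175 dy -0.102 dz 0.008
```

View pics/s2.png

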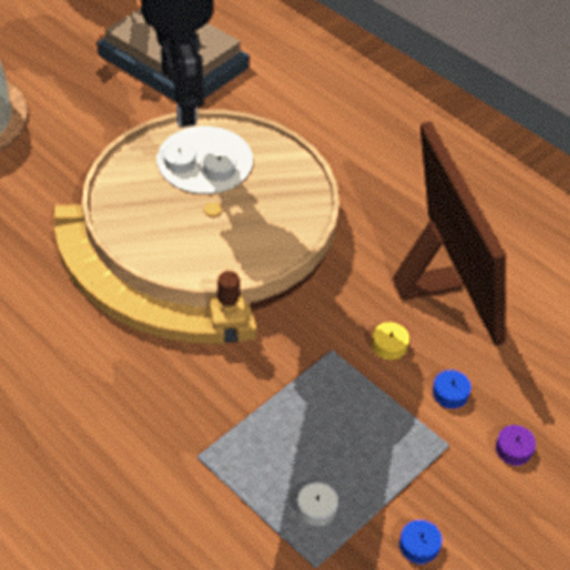

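The two tea lights stand upright on the dish, at crop (180,156) and (220,165). The third is still on the mat at crop (317,502), in the arm's shadow.

Request:
play_rows(targets=[{"grip": -1,"dx": -0.018,"dy": -0.202,"dz": 0,"turn": 0.0303},{"grip": -1,"dx": -0.037,"dy": -0.199,"dz": 0,"turn": 0.0303},{"grip": -1,"dx": -0.056,"dy": -0.195,"dz": 0,"turn": 0.0303},{"grip": -1,"dx": -0.074,"dy": -0.188,"dz": 0,"turn": 0.0303},{"grip": -1,"dx": -0.092,"dy": -0.181,"dz": 0,"turn": 0.0303},{"grip": -1,"dx": -0.108,"dy": -0.171,"dz": 0,"turn": 0.0303},{"grip": -1,"dx": -0.124,"dy": -0.16,"dz": 0,"turn": 0.0303},{"grip": -1,"dx": -0.139,"dy": -0.147,"dz": 0,"turn": 0.0303},{"grip": -1,"dx": -0.152,"dy": -0.133,"dz": 0,"turn": 0.0303},{"grip": -1,"dx": -0.164,"dy": -0.118,"dz": 0,"turn": 0.0303},{"grip": -1,"dx": -0.175,"dy": -0.102,"dz": 0,"turn": 0.0303},{"grip": -1,"dx": 0,"dy": 0,"dz": 0,"turn": 0}])

```text
time_s: 29.3
tcp_pos: [0.4197, -0.3679, 0.1283]
eef_rot: [-0.0, 0.709, 0.705, -0.001]
force: [-0.5, 0.7, -0.5]
grip_width: 1.001
grasp_force: 0.0
```

Request:
play_rows(targets=[{"grip": -1,"dx": 0,"dy": 0,"dz": 0.15,"turn": 0},{"grip": -1,"dx": 0,"dy": 0,"dz": 0.15,"turn": 0},{"grip": -1,"dx": 0,"dy": 0,"dz": 0,"turn": 0},{"grip": -1,"dx": 0,"dy": 0,"dz": 0,"turn": 0},{"grip": -1,"dx": 0,"dy": 0,"dz": 0,"turn": 0}])

```text
time_s: 29.92
tcp_pos: [0.4233, -0.365, 0.0702]
eef_rot: [0.001, 0.707, 0.708, 0.0]
force: [0.9, 0.2, -0.2]
grip_width: 0.996
grasp_force: 0.0
```

```bash
python3 -c "
from h import *
st();lights('top');lights('side');plan([.421,-.3647,.0025],0,2)"
```

```text
t 29.9 [ 0.4233 -0.365   0.0702] psi 0.1 F [ 0.9  0.2 -0.2] w 0.996 gf 0.0 q [ 0.36  0.49  0.36  1.98 -0.26  0.71  0.88]
top [465.2 319. ] 165 [ 0.4204 -0.3626  0.02  ]
side [367.2 392.7] 342 [ 0.4222 -0.3651  0.02  ]
tcp [ 0.423  -0.365   0.0701] psi 0.08 tilt [ 0.0016 -0.0009] rows 2 turn 0.0002
1 dx 0.001 dy -0.005 dz 0.169
2 dx 0.001 dy -0.005 dz 0.169
```

Request:
play_rows(targets=[{"grip": -1,"dx": 0,"dy": -0.006,"dz": 0.17,"turn": 0},{"grip": -1,"dx": 0,"dy": 0,"dz": 0.166,"turn": 0},{"grip": -1,"dx": 0,"dy": 0,"dz": 0,"turn": 0},{"grip": 1,"dx": 0,"dy": 0,"dz": 0,"turn": 0},{"grip": 1,"dx": 0,"dy": 0,"dz": 0,"turn": 0},{"grip": 1,"dx": 0,"dy": 0,"dz": 0,"turn": 0},{"grip": 1,"dx": 0,"dy": 0,"dz": 0,"turn": 0},{"grip": 1,"dx": 0,"dy": 0,"dz": 0,"turn": 0},{"grip": 1,"dx": 0,"dy": 0,"dz": -0.1,"turn": 0},{"grip": 1,"dx": 0,"dy": 0,"dz": -0.25,"turn": 0},{"grip": 1,"dx": 0,"dy": 0,"dz": -0.25,"turn": 0},{"grip": 1,"dx": 0,"dy": 0,"dz": 0,"turn": 0}], grip_force=25)

```text
time_s: 31.52
tcp_pos: [0.4234, -0.3667, 0.1261]
eef_rot: [0.004, 0.707, 0.707, 0.001]
force: [0.4, 0.1, 0.0]
grip_width: 0.434
grasp_force: 25.3
```

```bash
python3 -c "
from h import *
st();plan([.6569,.0392,.125],-60,12)"
```

```text
t 31.5 [ 0.4234 -0.3667  0.1261] psi 0.1 F [0.4 0.1 0. ] w 0.434 gf 25.3 q [ 0.32  0.41  0.41  1.94 -0.22  0.82  0.85]
tcp [ 0.4234 -0.3667  0.1261] psi 0.06 tilt [ 0.0077 -0.0049] rows 12 turn 0.0278
1 dx 0.169 dy 0.097 dz 0.000
2 dx 0.177 dy 0.082 dz 0.000
3 dx 0.183 dy 0.067 dz 0.000
4 dx 0.189 dy 0.050 dz 0.000
5 dx 0.192 dy 0.034 dz 0.000
6 dx 0.194 dy 0.017 dz 0.000
7 dx 0.195 dy -0.000 dz 0.000
8 dx 0.194 dy -0.017 dz 0.000
9 dx 0.192 dy -0.034 dz 0.000
10 dx 0.188 dy -0.051 dz 0.000
11 dx 0.183 dy -0.067 dz 0.000
12 dx 0.177 dy -0.083 dz 0.000
```

Request:
play_rows(targets=[{"grip": 1,"dx": 0.169,"dy": 0.097,"dz": 0,"turn": 0.0278},{"grip": 1,"dx": 0.177,"dy": 0.082,"dz": 0,"turn": 0.0278},{"grip": 1,"dx": 0.183,"dy": 0.067,"dz": 0,"turn": 0.0278},{"grip": 1,"dx": 0.189,"dy": 0.05,"dz": 0,"turn": 0.0278},{"grip": 1,"dx": 0.192,"dy": 0.034,"dz": 0,"turn": 0.0278},{"grip": 1,"dx": 0.194,"dy": 0.017,"dz": 0,"turn": 0.0278},{"grip": 1,"dx": 0.195,"dy": 0,"dz": 0,"turn": 0.0278},{"grip": 1,"dx": 0.194,"dy": -0.017,"dz": 0,"turn": 0.0278},{"grip": 1,"dx": 0.192,"dy": -0.034,"dz": 0,"turn": 0.0278},{"grip": 1,"dx": 0.188,"dy": -0.051,"dz": 0,"turn": 0.0278},{"grip": 1,"dx": 0.183,"dy": -0.067,"dz": 0,"turn": 0.0278},{"grip": 1,"dx": 0.177,"dy": -0.083,"dz": 0,"turn": 0.0278}])

```text
time_s: 33.02
tcp_pos: [0.6542, 0.0423, 0.1206]
eef_rot: [-0.0, 0.966, 0.258, -0.001]
force: [0.7, 0.2, -0.3]
grip_width: 0.43
grasp_force: 25.3
```

Request:
play_rows(targets=[{"grip": 1,"dx": 0,"dy": 0,"dz": 0,"turn": 0},{"grip": 1,"dx": 0,"dy": 0,"dz": 0,"turn": 0},{"grip": 1,"dx": 0,"dy": 0,"dz": 0.1,"turn": 0},{"grip": 1,"dx": 0,"dy": 0,"dz": 0.1,"turn": 0},{"grip": 1,"dx": 0,"dy": 0,"dz": 0,"turn": 0},{"grip": 1,"dx": 0,"dy": 0,"dz": 0,"turn": 0},{"grip": 1,"dx": 0,"dy": 0,"dz": 0,"turn": 0}])

```text
time_s: 33.9
tcp_pos: [0.655, 0.0409, 0.0825]
eef_rot: [0.0, 0.966, 0.259, 0.001]
force: [0.1, 0.0, -0.0]
grip_width: 0.429
grasp_force: 25.3
```

```bash
python3 -c "
from h import *
st();plan([.6569,.0392,.0435],-60,1)"
```

```text
t 33.9 [0.655  0.0409 0.0825] psi -60.0 F [ 0.1  0.  -0. ] w 0.429 gf 25.3 q [-0.51  0.65  0.57  1.74 -0.43  0.88 -0.81]
tcp [0.655  0.0409 0.0825] psi -59.99 tilt [0.0013 0.0002] rows 1 turn 0.0000
1 dx 0.004 dy 0.012 dz 0.195
```

Request:
play_rows(targets=[{"grip": 1,"dx": 0.004,"dy": 0.012,"dz": 0.1,"turn": 0},{"grip": 1,"dx": 0,"dy": 0,"dz": 0.07,"turn": 0},{"grip": 1,"dx": 0,"dy": 0,"dz": 0.023,"turn": 0},{"grip": 1,"dx": 0,"dy": 0,"dz": 0,"turn": 0},{"grip": 1,"dx": 0,"dy": 0,"dz": 0,"turn": 0}])

```text
time_s: 34.52
tcp_pos: [0.6554, 0.0393, 0.0433]
eef_rot: [-0.001, 0.966, 0.259, -0.001]
force: [-4.3, 0.3, 6.7]
grip_width: 0.437
grasp_force: 25.8
```

```bash
python3 -c "
from h import *
st()"
```

```text
t 34.5 [0.6554 0.0393 0.0433] psi -60.0 F [-4.3  0.3  6.7] w 0.437 gf 25.8 q [-0.49  0.7   0.54  1.75 -0.46  0.82 -0.78]
```

Request:
play_rows(targets=[{"grip": -1,"dx": 0,"dy": 0,"dz": -0.006,"turn": 0},{"grip": -1,"dx": 0,"dy": 0,"dz": 0,"turn": 0},{"grip": -1,"dx": 0,"dy": 0,"dz": 0,"turn": 0},{"grip": -1,"dx": 0,"dy": 0,"dz": 0,"turn": 0},{"grip": -1,"dx": 0,"dy": 0,"dz": -0.2,"turn": 0},{"grip": -1,"dx": 0,"dy": 0,"dz": -0.27,"turn": 0},{"grip": -1,"dx": 0,"dy": 0,"dz": -0.27,"turn": 0},{"grip": -1,"dx": 0,"dy": 0,"dz": 0,"turn": 0}])

```text
time_s: 35.52
tcp_pos: [0.6594, 0.0387, 0.1977]
eef_rot: [0.001, 0.966, 0.259, 0.005]
force: [-0.1, 0.3, -0.5]
grip_width: 1.004
grasp_force: 0.0
```

```bash
python3 -c "
from h import *
st();plan([.4826,.319,.2],0,9)"
```

```text
t 35.5 [0.6594 0.0387 0.1977] psi -60.0 F [-0.1  0.3 -0.5] w 1.004 gf 0.0 q [-0.56  0.53  0.64  1.64 -0.35  1.08 -0.87]
tcp [0.6594 0.0387 0.1977] psi -60.01 tilt [0.0098 0.0012] rows 9 turn -0.0370
1 dx -0.007 dy -0.184 dz -0.001
2 dx 0.014 dy -0.184 dz -0.001
3 dx 0.035 dy -0.181 dz -0.001
4 dx 0.056 dy -0.175 dz -0.001
5 dx 0.076 dy -0.168 dz -0.001
6 dx 0.095 dy -0.158 dz -0.001
7 dx 0.113 dy -0.146 dz -0.001
8 dx 0.129 dy -0.131 dz -0.001
9 dx 0.143 dy -0.116 dz -0.001
```

Request:
play_rows(targets=[{"grip": -1,"dx": -0.007,"dy": -0.184,"dz": -0.01,"turn": -0.037},{"grip": -1,"dx": 0.014,"dy": -0.184,"dz": -0.01,"turn": -0.037},{"grip": -1,"dx": 0.035,"dy": -0.181,"dz": 0,"turn": -0.037},{"grip": -1,"dx": 0.056,"dy": -0.175,"dz": 0,"turn": -0.037},{"grip": -1,"dx": 0.076,"dy": -0.168,"dz": 0,"turn": -0.037},{"grip": -1,"dx": 0.095,"dy": -0.158,"dz": 0,"turn": -0.037},{"grip": -1,"dx": 0.113,"dy": -0.146,"dz": 0,"turn": -0.037},{"grip": -1,"dx": 0.129,"dy": -0.131,"dz": 0,"turn": -0.037},{"grip": -1,"dx": 0.143,"dy": -0.116,"dz": 0,"turn": -0.037},{"grip": -1,"dx": 0,"dy": 0,"dz": 0,"turn": 0},{"grip": -1,"dx": 0,"dy": 0,"dz": 0,"turn": 0},{"grip": -1,"dx": 0,"dy": 0,"dz": 0,"turn": 0}])

```text
time_s: 37.02
tcp_pos: [0.48, 0.3185, 0.1963]
eef_rot: [0.0, 0.708, 0.706, -0.0]
force: [-0.2, -0.4, 0.3]
grip_width: 0.998
grasp_force: 0.0
```

```bash
python3 -c "
from h import *
st();lights('top',.06,(.5,-.1),(.75,.15));lights('side',.06,(.5,-.1),(.75,.15));snap('top','t3',(140,160,500,350),2.2);plan([.4826,.319,.1145],0,1)"
```

```text
t 37.0 [0.48   0.3185 0.1963] psi -0.2 F [-0.2 -0.4  0.3] w 0.998 gf 0.0 q [-0.94  0.35  0.35  1.83 -0.14  0.99 -0.53]
tcp [0.4798 0.3189 0.1965] psi -0.14 tilt [ 0.0001 -0.0002] rows 1 turn -0.0008
1 dx 0.000 dy 0.014 dz 0.410
```

View pics/t3.png

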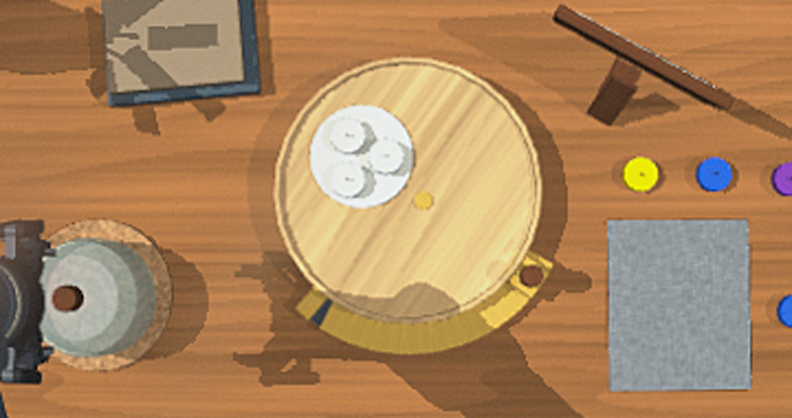

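All three lights stand upright on the dish, at crop (349,134), (387,155) and (348,179). The dish centre is at crop (361,155.5), and the dome is on the cork with its knob at crop (67,298).

```bash
python3 -c "
from h import *
g=lambda x,y,z:print(at('top',140+x/2.2,160+y/2.2,z).round(4))
g(361,155.5,.044);g(67,298,.148);g(408.5,188.5,.048)
for p in [(349,134),(387,155),(348,179)]: g(*p,.06)"
```

```text
[0.6335 0.0263 0.044 ]
[0.4801 0.3159 0.148 ]
[ 0.5971 -0.0252  0.048 ]
[0.655  0.0385 0.06  ]
[ 0.6322 -0.0022  0.06  ]
[0.6065 0.0395 0.06  ]
```

Request:
play_rows(targets=[{"grip": -1,"dx": 0,"dy": 0.014,"dz": 0.2,"turn": 0},{"grip": -1,"dx": 0,"dy": 0,"dz": 0.2,"turn": 0},{"grip": -1,"dx": 0,"dy": 0,"dz": 0,"turn": 0},{"grip": 1,"dx": 0,"dy": 0,"dz": 0,"turn": 0},{"grip": 1,"dx": 0,"dy": 0,"dz": 0,"turn": 0},{"grip": 1,"dx": 0,"dy": 0,"dz": 0,"turn": 0},{"grip": 1,"dx": 0,"dy": 0,"dz": 0,"turn": 0},{"grip": 1,"dx": 0,"dy": 0,"dz": 0,"turn": 0},{"grip": 1,"dx": 0,"dy": 0,"dz": 0,"turn": 0},{"grip": 1,"dx": 0,"dy": 0,"dz": 0,"turn": 0}], grip_force=50)

```text
time_s: 38.42
tcp_pos: [0.4821, 0.3202, 0.1176]
eef_rot: [-0.0, 0.707, 0.707, 0.001]
force: [-3.5, -1.1, 5.7]
grip_width: 0.298
grasp_force: 48.7
```

```bash
python3 -c "
from h import *
st()"
```

```text
t 38.4 [0.4821 0.3202 0.1176] psi -0.0 F [-3.5 -1.1  5.7] w 0.298 gf 48.7 q [-0.91  0.45  0.33  1.9  -0.19  0.83 -0.48]
```

Request:
play_rows(targets=[{"grip": 1,"dx": 0,"dy": 0,"dz": -0.05,"turn": 0},{"grip": 1,"dx": 0,"dy": 0,"dz": -0.1,"turn": 0},{"grip": 1,"dx": 0,"dy": 0,"dz": -0.2,"turn": 0},{"grip": 1,"dx": 0,"dy": 0,"dz": -0.15,"turn": 0},{"grip": 1,"dx": 0,"dy": 0,"dz": -0.05,"turn": 0},{"grip": 1,"dx": 0,"dy": 0,"dz": 0,"turn": 0},{"grip": 1,"dx": 0,"dy": 0,"dz": 0,"turn": 0}])

```text
time_s: 39.3
tcp_pos: [0.4811, 0.3192, 0.2248]
eef_rot: [-0.0, 0.707, 0.707, -0.002]
force: [-0.2, 0.2, -4.4]
grip_width: 0.301
grasp_force: 50.1
```

```bash
python3 -c "
from h import *
st();plan([.6335,.0272,.225],n=11)"
```

```text
t 39.3 [0.4811 0.3192 0.2248] psi -0.0 F [-0.2  0.2 -4.4] w 0.301 gf 50.1 q [-0.94  0.32  0.36  1.79 -0.13  1.05 -0.53]
tcp [0.4811 0.3192 0.2248] psi -0.04 tilt [-0.0026 -0.0021] rows 11 turn -0.0000
1 dx -0.133 dy 0.069 dz -0.000
```

Request:
play_rows(targets=[{"grip": 1,"dx": -0.067,"dy": 0.035,"dz": 0,"turn": 0},{"grip": 1,"dx": -0.133,"dy": 0.069,"dz": 0,"turn": 0},{"grip": 1,"dx": -0.133,"dy": 0.069,"dz": 0,"turn": 0},{"grip": 1,"dx": -0.133,"dy": 0.069,"dz": 0,"turn": 0},{"grip": 1,"dx": -0.133,"dy": 0.069,"dz": 0,"turn": 0},{"grip": 1,"dx": -0.133,"dy": 0.069,"dz": 0,"turn": 0},{"grip": 1,"dx": -0.133,"dy": 0.069,"dz": 0,"turn": 0},{"grip": 1,"dx": -0.133,"dy": 0.069,"dz": 0,"turn": 0},{"grip": 1,"dx": -0.133,"dy": 0.069,"dz": 0,"turn": 0},{"grip": 1,"dx": -0.133,"dy": 0.069,"dz": 0,"turn": 0},{"grip": 1,"dx": -0.133,"dy": 0.069,"dz": 0,"turn": 0},{"grip": 1,"dx": -0.066,"dy": 0.034,"dz": 0,"turn": 0}])

```text
time_s: 40.8
tcp_pos: [0.6338, 0.0234, 0.2258]
eef_rot: [0.0, 0.709, 0.705, -0.001]
force: [-0.4, -0.1, -4.7]
grip_width: 0.304
grasp_force: 49.9
```

Request:
play_rows(targets=[{"grip": 1,"dx": 0,"dy": 0,"dz": 0,"turn": 0},{"grip": 1,"dx": 0,"dy": 0,"dz": 0,"turn": 0},{"grip": 1,"dx": 0,"dy": 0,"dz": 0.05,"turn": 0},{"grip": 1,"dx": 0,"dy": 0,"dz": 0.05,"turn": 0},{"grip": 1,"dx": 0,"dy": 0,"dz": 0,"turn": 0},{"grip": 1,"dx": 0,"dy": 0,"dz": 0,"turn": 0},{"grip": 1,"dx": 0,"dy": 0,"dz": 0,"turn": 0},{"grip": 1,"dx": 0,"dy": 0,"dz": 0,"turn": 0}])

```text
time_s: 41.8
tcp_pos: [0.6339, 0.0269, 0.2068]
eef_rot: [0.0, 0.707, 0.707, 0.0]
force: [0.8, -0.3, -3.8]
grip_width: 0.302
grasp_force: 49.8
```

```bash
python3 -c "
from h import *
st();plan([.6335,.0272,.15],n=1)"
```

```text
t 41.8 [0.6339 0.0269 0.2068] psi -0.1 F [ 0.8 -0.3 -3.8] w 0.302 gf 49.8 q [-0.44  0.45  0.46  1.69 -0.22  1.06  0.09]
tcp [0.6339 0.0269 0.2068] psi -0.05 tilt [0.0006 0.0002] rows 1 turn -0.0000
1 dx 0.001 dy -0.002 dz 0.284
```

Request:
play_rows(targets=[{"grip": 1,"dx": 0.001,"dy": -0.002,"dz": 0.08,"turn": 0},{"grip": 1,"dx": 0,"dy": 0,"dz": 0.08,"turn": 0},{"grip": 1,"dx": 0,"dy": 0,"dz": 0.05,"turn": 0},{"grip": 1,"dx": 0,"dy": 0,"dz": 0.025,"turn": 0},{"grip": 1,"dx": 0,"dy": 0,"dz": 0,"turn": 0},{"grip": 1,"dx": 0,"dy": 0,"dz": 0,"turn": 0},{"grip": 1,"dx": 0,"dy": 0,"dz": 0,"turn": 0}])

```text
time_s: 42.68
tcp_pos: [0.6336, 0.0272, 0.16]
eef_rot: [0.0, 0.707, 0.707, 0.0]
force: [0.1, 0.1, -3.5]
grip_width: 0.305
grasp_force: 49.9
```

```bash
python3 -c "
from h import *
st()"
```

```text
t 42.7 [0.6336 0.0272 0.16  ] psi -0.0 F [ 0.1  0.1 -3.5] w 0.305 gf 49.9 q [-0.42  0.49  0.44  1.73 -0.25  0.97  0.11]
```

Request:
play_rows(targets=[{"grip": 1,"dx": 0,"dy": 0,"dz": 0.015,"turn": 0},{"grip": 1,"dx": 0,"dy": 0,"dz": 0.015,"turn": 0},{"grip": 1,"dx": 0,"dy": 0,"dz": 0.012,"turn": 0},{"grip": 1,"dx": 0,"dy": 0,"dz": 0.01,"turn": 0},{"grip": 1,"dx": 0,"dy": 0,"dz": 0,"turn": 0},{"grip": 1,"dx": 0,"dy": 0,"dz": 0,"turn": 0}])

```text
time_s: 43.42
tcp_pos: [0.6332, 0.0271, 0.1498]
eef_rot: [-0.0, 0.707, 0.707, 0.0]
force: [-4.9, 0.9, 4.4]
grip_width: 0.301
grasp_force: 50.7
```

```bash
python3 -c "
from h import *
st()"
```

```text
t 43.4 [0.6332 0.0271 0.1498] psi -0.1 F [-4.9  0.9  4.4] w 0.301 gf 50.7 q [-0.42  0.5   0.43  1.74 -0.25  0.95  0.11]
```

Request:
play_rows(targets=[{"grip": -1,"dx": 0,"dy": 0,"dz": 0,"turn": 0},{"grip": -1,"dx": 0,"dy": 0,"dz": 0,"turn": 0},{"grip": -1,"dx": 0,"dy": 0,"dz": 0,"turn": 0},{"grip": -1,"dx": 0,"dy": 0,"dz": 0,"turn": 0},{"grip": -1,"dx": 0,"dy": 0,"dz": -0.15,"turn": 0},{"grip": -1,"dx": 0,"dy": 0,"dz": -0.2,"turn": 0},{"grip": -1,"dx": 0,"dy": 0,"dz": 0,"turn": 0},{"grip": -1,"dx": 0,"dy": 0,"dz": 0,"turn": 0}])

```text
time_s: 44.42
tcp_pos: [0.6329, 0.0273, 0.2186]
eef_rot: [-0.0, 0.707, 0.707, -0.0]
force: [-1.1, -0.2, 0.4]
grip_width: 1.002
grasp_force: 0.0
```

```bash
python3 -c "
from h import *
st();plan([.506,-.1554,.22],65,7);snap('side','s3',(220,80,420,320),2.4)"
```

```text
t 44.4 [0.6329 0.0273 0.2186] psi -0.0 F [-1.1 -0.2  0.4] w 1.002 gf 0.0 q [-0.44  0.43  0.46  1.67 -0.21  1.08  0.08]
tcp [0.6329 0.0273 0.2186] psi -0.04 tilt [-0.0006  0.0002] rows 7 turn -0.0516
1 dx -0.131 dy -0.091 dz -0.001
2 dx -0.114 dy -0.110 dz -0.001
3 dx -0.095 dy -0.127 dz -0.001
4 dx -0.073 dy -0.141 dz -0.001
5 dx -0.049 dy -0.151 dz -0.001
6 dx -0.024 dy -0.157 dz -0.001
7 dx 0.001 dy -0.159 dz -0.001
```

View pics/s3.png

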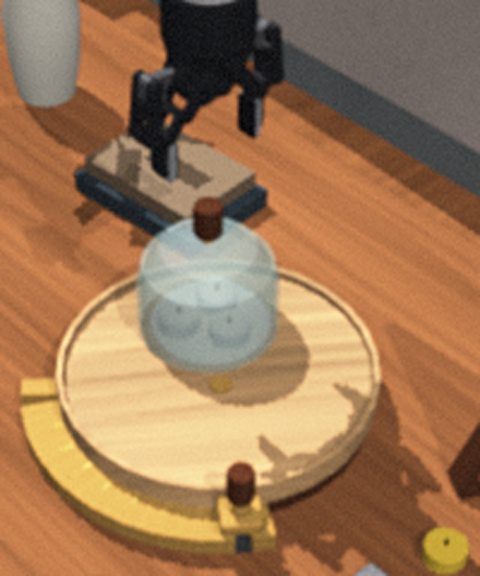

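The dome sits level over the three upright lights, with its knob at crop (208,218) and its rim down on the turntable. The plunger knob is at crop (240,485), with its pin home at the filling stop.

Request:
play_rows(targets=[{"grip": -1,"dx": -0.131,"dy": -0.091,"dz": 0,"turn": -0.0516},{"grip": -1,"dx": -0.114,"dy": -0.11,"dz": 0,"turn": -0.0516},{"grip": -1,"dx": -0.095,"dy": -0.127,"dz": 0,"turn": -0.0516},{"grip": -1,"dx": -0.073,"dy": -0.141,"dz": 0,"turn": -0.0516},{"grip": -1,"dx": -0.049,"dy": -0.151,"dz": 0,"turn": -0.0516},{"grip": -1,"dx": -0.024,"dy": -0.157,"dz": 0,"turn": -0.0516},{"grip": -1,"dx": 0.001,"dy": -0.159,"dz": 0,"turn": -0.0516},{"grip": -1,"dx": 0,"dy": 0,"dz": 0.2,"turn": 0},{"grip": -1,"dx": 0,"dy": 0,"dz": 0.2,"turn": 0},{"grip": -1,"dx": 0,"dy": 0,"dz": 0,"turn": 0},{"grip": -1,"dx": 0,"dy": 0,"dz": 0,"turn": 0},{"grip": -1,"dx": 0,"dy": 0,"dz": 0,"turn": 0}])

```text
time_s: 45.98
tcp_pos: [0.5075, -0.1556, 0.1405]
eef_rot: [0.001, 0.217, 0.976, 0.0]
force: [0.3, 0.1, -0.4]
grip_width: 1.0
grasp_force: 0.0
```

```bash
python3 -c "
from h import *
st();plan([.506,-.1554,.0535],65,1)"
```

```text
t 46.0 [ 0.5075 -0.1556  0.1405] psi 65.0 F [ 0.3  0.1 -0.4] w 1.000 gf 0.0 q [-0.02  0.34  0.29  1.99 -0.13  0.83  1.48]
tcp [ 0.5075 -0.1556  0.1405] psi 64.98 tilt [ 0.0028 -0.0004] rows 1 turn -0.0001
1 dx 0.007 dy -0.002 dz 0.435
```

Request:
play_rows(targets=[{"grip": -1,"dx": 0.004,"dy": -0.002,"dz": 0.15,"turn": 0},{"grip": -1,"dx": 0,"dy": 0,"dz": 0.15,"turn": 0},{"grip": -1,"dx": 0,"dy": 0,"dz": 0.133,"turn": 0},{"grip": 1,"dx": 0,"dy": 0,"dz": 0,"turn": 0},{"grip": 1,"dx": 0,"dy": 0,"dz": 0,"turn": 0},{"grip": 1,"dx": 0,"dy": 0,"dz": 0,"turn": 0},{"grip": 1,"dx": 0,"dy": 0,"dz": 0,"turn": 0},{"grip": 1,"dx": 0,"dy": 0,"dz": 0,"turn": 0},{"grip": 1,"dx": 0,"dy": 0,"dz": 0,"turn": 0},{"grip": 1,"dx": 0,"dy": 0,"dz": 0,"turn": 0}], grip_force=40)

```text
time_s: 47.22
tcp_pos: [0.5069, -0.1554, 0.0539]
eef_rot: [0.001, 0.216, 0.976, 0.0]
force: [-0.4, 1.1, 7.3]
grip_width: 0.271
grasp_force: 39.2
```

```bash
python3 -c "
from h import *
st();tt()"
```

```text
t 47.2 [ 0.5069 -0.1554  0.0539] psi 65.0 F [-0.4  1.1  7.3] w 0.271 gf 39.2 q [ 0.02  0.47  0.25  2.05 -0.19  0.64  1.54]
phi 235.16 r 0.1587
```

Request:
play_rows(targets=[{"grip": 1,"dx": 0,"dy": 0,"dz": -0.035,"turn": 0},{"grip": 1,"dx": 0,"dy": 0,"dz": -0.035,"turn": 0},{"grip": 1,"dx": 0,"dy": 0,"dz": 0,"turn": 0},{"grip": 1,"dx": 0,"dy": 0,"dz": 0,"turn": 0}])

```text
time_s: 47.72
tcp_pos: [0.5057, -0.1547, 0.0662]
eef_rot: [0.0, 0.217, 0.976, 0.0]
force: [4.6, 2.7, -7.8]
grip_width: 0.275
grasp_force: 39.6
```

```bash
python3 -c "
from h import *
st();tt()"
```

```text
t 47.7 [ 0.5057 -0.1547  0.0662] psi 65.0 F [ 4.6  2.7 -7.8] w 0.275 gf 39.6 q [ 0.01  0.45  0.26  2.04 -0.18  0.67  1.53]
phi 234.68 r 0.1587
```

Request:
play_rows(targets=[{"grip": 1,"dx": 0.034,"dy": 0.007,"dz": 0,"turn": 0.0139},{"grip": 1,"dx": 0.068,"dy": 0.015,"dz": 0,"turn": 0.0278},{"grip": 1,"dx": 0.068,"dy": 0.015,"dz": 0,"turn": 0.0278},{"grip": 1,"dx": 0.068,"dy": 0.015,"dz": 0,"turn": 0.0278},{"grip": 1,"dx": 0.068,"dy": 0.015,"dz": 0,"turn": 0.0278},{"grip": 1,"dx": 0.068,"dy": 0.015,"dz": 0,"turn": 0.0278},{"grip": 1,"dx": 0.068,"dy": 0.015,"dz": 0,"turn": 0.0278},{"grip": 1,"dx": 0.068,"dy": 0.015,"dz": 0,"turn": 0.0278},{"grip": 1,"dx": 0.068,"dy": 0.015,"dz": 0,"turn": 0.0278},{"grip": 1,"dx": 0.068,"dy": 0.015,"dz": 0,"turn": 0.0278}])

```text
time_s: 48.98
tcp_pos: [0.4401, -0.0457, 0.0669]
eef_rot: [0.002, 0.592, 0.806, 0.0]
force: [5.0, -0.1, -8.5]
grip_width: 0.267
grasp_force: 39.7
```

```bash
python3 -c "
from h import *
st();tt()"
```

```text
t 49.0 [ 0.4401 -0.0457  0.0669] psi 17.3 F [ 5.  -0.1 -8.5] w 0.267 gf 39.7 q [-0.4   0.36  0.49  2.24 -0.3   0.59  0.62]
phi 187.42 r 0.1588
```

Request:
play_rows(targets=[{"grip": 1,"dx": 0.068,"dy": 0.015,"dz": 0,"turn": 0.0278},{"grip": 1,"dx": 0.068,"dy": 0.015,"dz": 0,"turn": 0.0278},{"grip": 1,"dx": 0.068,"dy": 0.015,"dz": 0,"turn": 0.0278},{"grip": 1,"dx": 0.068,"dy": 0.015,"dz": 0,"turn": 0.0278},{"grip": 1,"dx": 0.068,"dy": 0.015,"dz": 0,"turn": 0.0278},{"grip": 1,"dx": 0.068,"dy": 0.015,"dz": 0,"turn": 0.0278},{"grip": 1,"dx": 0.068,"dy": 0.015,"dz": 0,"turn": 0.0278},{"grip": 1,"dx": 0.068,"dy": 0.015,"dz": 0,"turn": 0.0278},{"grip": 1,"dx": 0.034,"dy": 0.007,"dz": 0,"turn": 0.0139},{"grip": 1,"dx": 0.01,"dy": 0.002,"dz": 0,"turn": 0.004},{"grip": 1,"dx": 0,"dy": 0,"dz": 0,"turn": 0},{"grip": 1,"dx": 0,"dy": 0,"dz": 0,"turn": 0}])

```text
time_s: 50.48
tcp_pos: [0.4675, 0.0669, 0.0665]
eef_rot: [0.001, 0.847, 0.531, -0.0]
force: [2.4, -5.2, -7.7]
grip_width: 0.267
grasp_force: 39.8
```

```bash
python3 -c "
from h import *
st();tt()"
```

```text
t 50.5 [0.4675 0.0669 0.0665] psi -25.8 F [ 2.4 -5.2 -7.7] w 0.267 gf 39.8 q [-0.77  0.44  0.67  2.18 -0.45  0.65 -0.23]
phi 144.69 r 0.1593
```

Request:
play_rows(targets=[{"grip": 1,"dx": 0,"dy": 0,"dz": 0.02,"turn": 0},{"grip": 1,"dx": 0,"dy": 0,"dz": 0.02,"turn": 0},{"grip": 1,"dx": 0,"dy": 0,"dz": 0.02,"turn": 0},{"grip": 1,"dx": 0,"dy": 0,"dz": 0.01,"turn": 0},{"grip": 1,"dx": 0,"dy": 0,"dz": 0,"turn": 0},{"grip": 1,"dx": 0,"dy": 0,"dz": 0,"turn": 0}])

```text
time_s: 51.22
tcp_pos: [0.4677, 0.067, 0.0539]
eef_rot: [-0.0, 0.847, 0.531, 0.0]
force: [-2.6, -4.4, 9.3]
grip_width: 0.267
grasp_force: 41.6
```

```bash
python3 -c "
from h import *
st();tt()"
```

```text
t 51.2 [0.4677 0.067  0.0539] psi -25.8 F [-2.6 -4.4  9.3] w 0.267 gf 41.6 q [-0.75  0.46  0.65  2.19 -0.48  0.63 -0.2 ]
phi 144.63 r 0.1592
```

Back at 0.0539, the same height as at this grip with the pin home. Releasing and backing off.

Request:
play_rows(targets=[{"grip": -1,"dx": 0,"dy": 0,"dz": 0,"turn": 0},{"grip": -1,"dx": 0,"dy": 0,"dz": 0,"turn": 0},{"grip": -1,"dx": 0,"dy": 0,"dz": 0,"turn": 0},{"grip": -1,"dx": 0,"dy": 0,"dz": 0,"turn": 0},{"grip": -1,"dx": 0,"dy": 0,"dz": -0.25,"turn": 0},{"grip": -1,"dx": 0,"dy": 0,"dz": -0.25,"turn": 0},{"grip": -1,"dx": 0.2,"dy": -0.09,"dz": -0.2,"turn": 0},{"grip": -1,"dx": 0.25,"dy": -0.1,"dz": 0,"turn": 0},{"grip": -1,"dx": 0.25,"dy": -0.1,"dz": 0,"turn": 0},{"grip": -1,"dx": 0,"dy": 0,"dz": 0,"turn": 0},{"grip": -1,"dx": 0,"dy": 0,"dz": 0,"turn": 0}])

```text
time_s: 52.6
tcp_pos: [0.4761, 0.2192, 0.1922]
eef_rot: [0.0, 0.847, 0.531, -0.001]
force: [-0.7, -0.9, -0.8]
grip_width: 0.996
grasp_force: 0.0
```

```bash
python3 -c "
from h import *
st();snap('side','s4',(210,120,430,320),2.7);snap('top','t4',(170,140,520,350),2.2)"
```

```text
t 52.6 [0.4761 0.2192 0.1922] psi -25.8 F [-0.7 -0.9 -0.8] w 0.996 gf 0.0 q [-1.14  0.32  0.78  1.97 -0.28  0.96 -0.67]
```

View pics/s4.png

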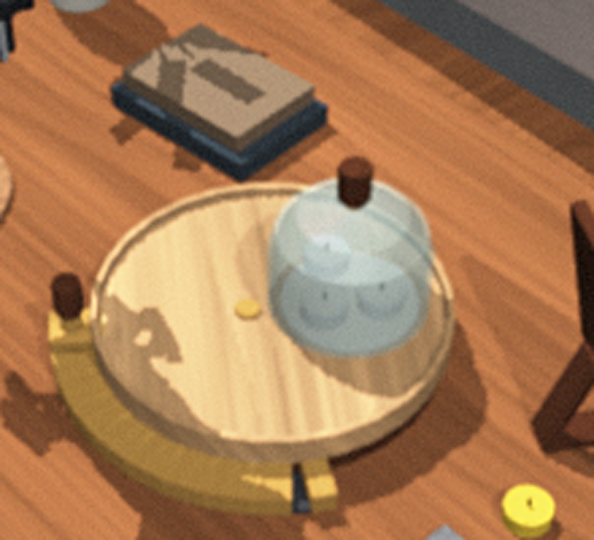

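View pics/t4.png

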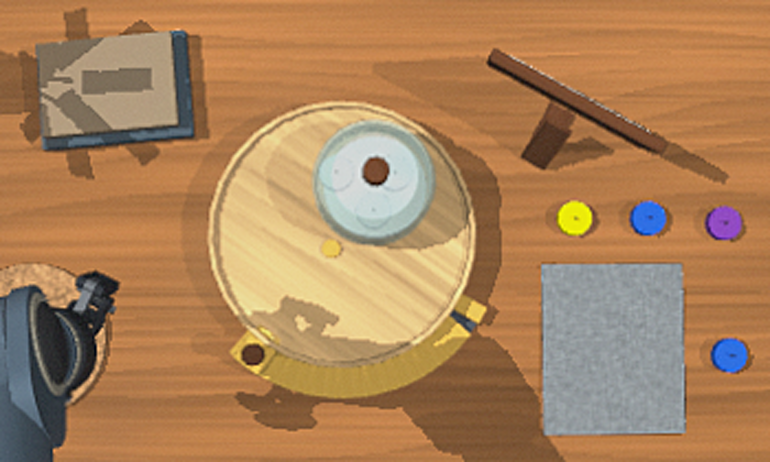

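Everything is in place. The plunger knob, at full-image top (285,301) and side (235,230), is where it was at the start. The dome, at full-image (341,217), is upright and down over the three lights, and the frame, books and look-alikes haven't moved.

```bash
python3 -c "
from rig import ctrl
print(ctrl.sign_off())"
```

```text
the job is handed in; nothing more can be done
None
```

The job is handed in after about 53 s of robot time: the stand is back at its display stop with the plunger home, and the dome is fully down over all three tea lights, as the last pictures and readings show; no verdict came back.

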